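# Refill the marked screw-cap hopper and cover it

## Task

Collect all the loose screw caps that lie about into the hand chute, then hold the chute with its spout at the mouth of the hopper that has the key tag lying behind it and tip it, so that all of them slide into that hopper. Stand the empty chute back on the console, draw the lowest cover sideways out of the magazine and lay it flat, squarely and centred on that hopper so that its mouth is closed. Leave the other covers in the magazine, and leave the tag and the other things on the console where they are.

Things in the scene. Friction and masses are not known exactly. Their poses are not given: they have to be found in the camera images.
- hopper_a: Hopper A is a fixed upright square steel tube, open at the top, on a grey 80 x 80 x 6 mm foot, one of two that look alike: outside 52 x 52 mm, rim 86 mm above the work surface, mouth 46 x 46 mm inside, about 78 mm deep. Origin at the centre of its underside; x and y run along its sides, x about away from the robot, z up.
- hopper_b: Hopper B is a fixed upright square steel tube, open at the top, on a grey 80 x 80 x 6 mm foot, one of two that look alike: outside 52 x 52 mm, rim 86 mm above the work surface, mouth 46 x 46 mm inside, about 78 mm deep. Origin at the centre of its underside; x and y run along its sides, x about away from the robot, z up.
- hopper_a_mouth (a point): Centre of the mouth of hopper A, level with its rim, 86 mm up.
- hopper_b_mouth (a point): Centre of the mouth of hopper B, level with its rim, 86 mm up.
- tag: Key with a flat tag, 112 x 38 x 6 mm. It lies just behind one hopper (on the side away from the robot, about 100 mm from its centre) and so marks that hopper as the one to fill. Origin at the centre of its underside.
- chute: Loose polished trough, 162 mm long, 46 wide, 24 high, walls and floor 3 mm; 40 mm wide inside (caps in single file, five fit), narrowing over the last 40 mm to 34 mm (40 outside) at the open spout end, -x, which faces about to the robot at the start; closed at +x. Origin under its centre, z up. About 0.2 kg. Caps start to slide at 11 to 17 degrees of tilt; 30 to 35 empties it.
- chute_grip (a point): On the chute's black upright grip, which stands on its +y wall, from 22 to 66 mm up, 36 mm long (x), 10 mm thick (y): pinch it across y. The point is 52 mm above the chute's underside, 25 mm to +y of its centre line, midway along it. Axes as the chute's.
- chute_spout (a point): Middle of the open end of the chute's floor, 81 mm to -x of its origin, 3 mm up. Axes as the chute's.
- magazine: Fixed stack magazine, 109 mm (x) by 81 mm (y), 60 high, open at the top, with three covers. A floor rail 40 mm wide, 24 mm up, carries them and runs out 36 mm in front. The front (-x) wall leaves a slot 12.5 mm high over the rail: only the lowest cover fits through. Origin under its centre; -x, where covers come out, faces about to the robot.
- cover_1_mid (a point): Lowest cover: a white plastic plate, 100 mm (x) by 66 mm (y) by 9 mm, about 0.08 kg; its -x end sticks 35 mm out of the slot at the start. Point at its centre. It overhangs the rail by 13 mm on each side, so its sides can be taken from above; it is free once drawn out 65 mm more.
- cover_2_mid (a point): Second cover, same plate, wholly inside the magazine on top of the lowest; point at its centre. It drops 9 mm when the lowest is drawn.
- cover_3_mid (a point): Third cover, same plate, on top of the second; point at its centre.
- loupe: Black eyepiece magnifier, 33 mm across, 24 mm high, bystander, standing behind the hopper that is not to be filled. Origin at the centre of its underside.
- tape_roll: Roll of tape, 62 mm across, 19 mm high, bystander. Origin at the centre of its underside.
- tweezers: Steel tweezers, 133 x 15 x 6 mm, bystander. Origin at the centre of the underside.
- cap_1_mid (a point): White ribbed screw cap (present in some starts only), 28 mm across and 12 mm high, lying flat and loose on the work surface at the start; point at its centre, 6 mm above its underside.
- cap_2_mid (a point): White ribbed screw cap (present in some starts only), 28 mm across and 12 mm high, lying flat and loose on the work surface at the start; point at its centre, 6 mm above its underside.
- cap_3_mid (a point): White ribbed screw cap (present in some starts only), 28 mm across and 12 mm high, lying flat and loose on the work surface at the start; point at its centre, 6 mm above its underside.
- cap_4_mid (a point): White ribbed screw cap (present in some starts only), 28 mm across and 12 mm high, lying flat and loose on the work surface at the start; point at its centre, 6 mm above its underside.
- cap_5_mid (a point): White ribbed screw cap (present in some starts only), 28 mm across and 12 mm high, lying flat and loose on the work surface at the start; point at its centre, 6 mm above its underside.

How it is judged:
On the way, in this order (a step that is already met when the one before it is completed fails the run):
1. all caps lie in the chute, which is upright (x of cap_1_mid in the frame of chute between -0.08 and 0.08 m and y of cap_1_mid in the frame of chute between -0.022 and 0.022 m and z of cap_1_mid in the frame of chute between 0 and 0.024 m and x of cap_2_mid in the frame of chute between -0.08 and 0.08 m and y of cap_2_mid in the frame of chute between -0.022 and 0.022 m and z of cap_2_mid in the frame of chute between 0 and 0.024 m and x of cap_3_mid in the frame of chute between -0.08 and 0.08 m and y of cap_3_mid in the frame of chute between -0.022 and 0.022 m and z of cap_3_mid in the frame of chute between 0 and 0.024 m and x of cap_4_mid in the frame of chute between -0.08 and 0.08 m and y of cap_4_mid in the frame of chute between -0.022 and 0.022 m and z of cap_4_mid in the frame of chute between 0 and 0.024 m and x of cap_5_mid in the frame of chute between -0.08 and 0.08 m and y of cap_5_mid in the frame of chute between -0.022 and 0.022 m and z of cap_5_mid in the frame of chute between 0 and 0.024 m and angle between chute's own z axis and vertical below 0.15 rad), for 0.2 s.
2. the chute is tipped with its spout over the mouth of the tagged hopper (((horizontal distance between tag and hopper_a below 0.13 m and angle between chute's own z axis and vertical above 0.17 rad and horizontal distance between chute_spout and hopper_a_mouth below 0.05 m and height (world z) of chute_spout above 0.06 m) or (horizontal distance between tag and hopper_b below 0.13 m and angle between chute's own z axis and vertical above 0.17 rad and horizontal distance between chute_spout and hopper_b_mouth below 0.05 m and height (world z) of chute_spout above 0.06 m))).
3. all caps are inside the tagged hopper (((horizontal distance between tag and hopper_a below 0.13 m and (x of cap_1_mid in the frame of hopper_a between -0.024 and 0.024 m and y of cap_1_mid in the frame of hopper_a between -0.024 and 0.024 m and z of cap_1_mid in the frame of hopper_a between 0 and 0.082 m) and (x of cap_2_mid in the frame of hopper_a between -0.024 and 0.024 m and y of cap_2_mid in the frame of hopper_a between -0.024 and 0.024 m and z of cap_2_mid in the frame of hopper_a between 0 and 0.082 m) and (x of cap_3_mid in the frame of hopper_a between -0.024 and 0.024 m and y of cap_3_mid in the frame of hopper_a between -0.024 and 0.024 m and z of cap_3_mid in the frame of hopper_a between 0 and 0.082 m) and (x of cap_4_mid in the frame of hopper_a between -0.024 and 0.024 m and y of cap_4_mid in the frame of hopper_a between -0.024 and 0.024 m and z of cap_4_mid in the frame of hopper_a between 0 and 0.082 m) and (x of cap_5_mid in the frame of hopper_a between -0.024 and 0.024 m and y of cap_5_mid in the frame of hopper_a between -0.024 and 0.024 m and z of cap_5_mid in the frame of hopper_a between 0 and 0.082 m)) or (horizontal distance between tag and hopper_b below 0.13 m and (x of cap_1_mid in the frame of hopper_b between -0.024 and 0.024 m and y of cap_1_mid in the frame of hopper_b between -0.024 and 0.024 m and z of cap_1_mid in the frame of hopper_b between 0 and 0.082 m) and (x of cap_2_mid in the frame of hopper_b between -0.024 and 0.024 m and y of cap_2_mid in the frame of hopper_b between -0.024 and 0.024 m and z of cap_2_mid in the frame of hopper_b between 0 and 0.082 m) and (x of cap_3_mid in the frame of hopper_b between -0.024 and 0.024 m and y of cap_3_mid in the frame of hopper_b between -0.024 and 0.024 m and z of cap_3_mid in the frame of hopper_b between 0 and 0.082 m) and (x of cap_4_mid in the frame of hopper_b between -0.024 and 0.024 m and y of cap_4_mid in the frame of hopper_b between -0.024 and 0.024 m and z of cap_4_mid in the frame of hopper_b between 0 and 0.082 m) and (x of cap_5_mid in the frame of hopper_b between -0.024 and 0.024 m and y of cap_5_mid in the frame of hopper_b between -0.024 and 0.024 m and z of cap_5_mid in the frame of hopper_b between 0 and 0.082 m)))), for 0.2 s.
4. the lowest cover has been drawn out of the magazine (horizontal distance between cover_1_mid and magazine above 0.104 m).
At the end, for the whole second after the job is handed in: All caps are in the tagged hopper; the formerly lowest cover lies flat on its rim, centred within 10 mm across and 25 mm along the cover, square within 0.3 rad; the chute stands upright on the console; the other two covers are in the magazine within 12 mm of its centre (((horizontal distance between tag and hopper_a below 0.13 m and (x of cap_1_mid in the frame of hopper_a between -0.024 and 0.024 m and y of cap_1_mid in the frame of hopper_a between -0.024 and 0.024 m and z of cap_1_mid in the frame of hopper_a between 0 and 0.082 m) and (x of cap_2_mid in the frame of hopper_a between -0.024 and 0.024 m and y of cap_2_mid in the frame of hopper_a between -0.024 and 0.024 m and z of cap_2_mid in the frame of hopper_a between 0 and 0.082 m) and (x of cap_3_mid in the frame of hopper_a between -0.024 and 0.024 m and y of cap_3_mid in the frame of hopper_a between -0.024 and 0.024 m and z of cap_3_mid in the frame of hopper_a between 0 and 0.082 m) and (x of cap_4_mid in the frame of hopper_a between -0.024 and 0.024 m and y of cap_4_mid in the frame of hopper_a between -0.024 and 0.024 m and z of cap_4_mid in the frame of hopper_a between 0 and 0.082 m) and (x of cap_5_mid in the frame of hopper_a between -0.024 and 0.024 m and y of cap_5_mid in the frame of hopper_a between -0.024 and 0.024 m and z of cap_5_mid in the frame of hopper_a between 0 and 0.082 m) and x of hopper_a_mouth in the frame of cover_1_mid between -0.025 and 0.025 m and y of hopper_a_mouth in the frame of cover_1_mid between -0.01 and 0.01 m and z of hopper_a_mouth in the frame of cover_1_mid between -0.01 and 0.01 m and angle between cover_1_mid's own z axis and vertical below 0.06 rad and (angle between the x axis of cover_1_mid and the x axis of hopper_a, either way round below 0.3 rad or angle between the x axis of cover_1_mid and the x axis of hopper_a, either way round above 1.27 rad)) or (horizontal distance between tag and hopper_b below 0.13 m and (x of cap_1_mid in the frame of hopper_b between -0.024 and 0.024 m and y of cap_1_mid in the frame of hopper_b between -0.024 and 0.024 m and z of cap_1_mid in the frame of hopper_b between 0 and 0.082 m) and (x of cap_2_mid in the frame of hopper_b between -0.024 and 0.024 m and y of cap_2_mid in the frame of hopper_b between -0.024 and 0.024 m and z of cap_2_mid in the frame of hopper_b between 0 and 0.082 m) and (x of cap_3_mid in the frame of hopper_b between -0.024 and 0.024 m and y of cap_3_mid in the frame of hopper_b between -0.024 and 0.024 m and z of cap_3_mid in the frame of hopper_b between 0 and 0.082 m) and (x of cap_4_mid in the frame of hopper_b between -0.024 and 0.024 m and y of cap_4_mid in the frame of hopper_b between -0.024 and 0.024 m and z of cap_4_mid in the frame of hopper_b between 0 and 0.082 m) and (x of cap_5_mid in the frame of hopper_b between -0.024 and 0.024 m and y of cap_5_mid in the frame of hopper_b between -0.024 and 0.024 m and z of cap_5_mid in the frame of hopper_b between 0 and 0.082 m) and x of hopper_b_mouth in the frame of cover_1_mid between -0.025 and 0.025 m and y of hopper_b_mouth in the frame of cover_1_mid between -0.01 and 0.01 m and z of hopper_b_mouth in the frame of cover_1_mid between -0.01 and 0.01 m and angle between cover_1_mid's own z axis and vertical below 0.06 rad and (angle between the x axis of cover_1_mid and the x axis of hopper_b, either way round below 0.3 rad or angle between the x axis of cover_1_mid and the x axis of hopper_b, either way round above 1.27 rad))) and angle between chute's own z axis and vertical below 0.08 rad and height (world z) of chute between -0.004 and 0.006 m and horizontal distance between each of cover_2_mid, cover_3_mid and magazine below 0.012 m and height (world z) of each of cover_2_mid, cover_3_mid below 0.055 m and linear speed of chute below 0.02 m/s); the robot touches nothing.
It fails at once if the key tag or the loupe is moved more than 3 cm (distance of any of tag, loupe from where it was at the start of the episode above 0.03 m).
It fails at once if the tape roll or the tweezers are moved more than 4 cm (distance of any of tape_roll, tweezers from where it was at the start of the episode above 0.04 m).
Of cap_1, cap_2, cap_3, cap_4, cap_5 only 3 to 5 are there at a start; the rules pass over those that are not, and their reading is None.
At some moment in a run one of cap_1, cap_2, cap_3, cap_4, cap_5 may be knocked a few centimetres aside while the robot is not near it.
It also fails if it takes over 210 s, if anything falls off the work surface, if the arm or the gripper's body presses on something with over 40 N, if the wrist force passes 120 N, or if a joint passes its speed limit or range.

## Robot

A 6-joint arm with a two-finger parallel gripper is mounted at the origin on a cart in front of the work surface, level with it; the furniture and walls round the work are solid. World frame = base frame: x ahead of the robot, y to its left, z up, the work surface at z = 0. Lengths are in m, angles in rad, forces in N, time in s.
With the tool pointing down it reaches from about 0.4 to 0.825 m from the base axis. Payload 7 kg.
Tool frame: the origin (TCP) lies at the centre of the arm's flange, where the gripper is bolted on; the fingertips stand 178 mm ahead of it and the grasp point (between the pads) lies 159 mm ahead of it; z points along the fingers, y is the direction in which the jaws open and shut (so a half turn about z gives the same grasp; the last joint's range is limited). The gripper opens to 88 mm and grips with 3 to 60 N. Pads are 19 mm wide; open, the fingers measure 130 mm over their backs; the gripper's body (78 mm by 193 mm) begins 47 mm behind the grasp point.
Start: joints at [-0.962, 0.359, 0.012, 0, -1.224, -0.288], TCP at [0.213, -0.641, 0.405] pointing down, gripper open.
Joint ranges: [-3.07, 3.07], [-1.43, 2.12], [-1.02, 1.25], [-3.03, 1.67], [-3.05, -0], [-3.03, 3.03]. Speed limits (rad/s): [2.39, 2.39, 3.01, 3.14, 3.14, 3.14].

## Interface

Orientations are given as [roll, pitch, yaw] about the fixed x, y, z axes, in that order (R = Rz(yaw) Ry(pitch) Rx(roll)).
In Python, from station import * gives the robot as it stands.
- The arm moves only by the tool send_rows, never from a script. Its argument "motion" is a list of rows, each an object with "offset": the shift along the tool's x, y, z in cm, a list of three; "turn": the turn about the tool's z in degrees. In form: [{"offset": [x, y, z], "turn": turn}, ...]. A call has 1 to 8 rows; each row is the pose to reach, as a shift and turn from the pose commanded when the call began, along the tool's axes at that moment; what a row does not reach only later rows make up. A row lasts 1/10 s, in which the tool goes at most 50 mm and 8.59 degrees, less where a joint would pass 70% of its speed; a pose out of reach is approached as far as the arm can. A call with a gripper value outside its range is refused whole. "hand" is the opening, from -1 (shut) to 1 (fully open), set as the call begins (left out, the last holds). The fingers move at their own pace and stop on an object; "squeeze" is the grip in N (left out, the last holds). Time passes only in rows, so rows that repeat a pose let the fingers close. It gives the time, the measured TCP pose, the force and the opening at its end, in the units of the state.
- get_state(): the state, without advancing time (a new reading comes with each control period).
- grab_frame(name): name is "scene" or "top" or "wrist"; returns a dict with "frame" (400x640x3 uint8, blue, green, red), "range_z" (400x640 float32, m along the optical axis (not along the pixel's ray), 0 where there is no reading), "vertical_fov" (degrees; the focal length in pixels is half the picture's height over the tangent of half this angle, whatever the lens; pixels are square), "cx", "cy" (the principal point, pixels), "cam_to_world" (4x4, takes a point from camera to world coordinates). Camera axes: x right, y up, looking along -z (the intrinsics and any distortion apply to the point x, -y, -z); pixel columns grow to the right and rows downward; lengths in m; the calibration is good to about 2 mm. A picture is of the moment at which its call begins.
- job_done(): hands the job in, once; it reports no verdict.
The state is a dict: "t": time; "q": joint angles; "qd": joint speeds; "joint_efforts": joint torques, N m; "eef_pos": TCP position; "ee_rot": TCP orientation; "force": force on the tool from outside, world axes, zero at the start; "moment": the same for the moment, N m; "width": finger opening in m.
Only numpy, scipy, OpenCV 4.12 (cv2) and the standard library are available. Lean on these libraries where they do the work, as an engineer would, in place of code of your own. Each camera call takes 0.05 s, during which the arm holds its last target. There are 200 camera calls.

## Working session

There is one attempt and no reset: what is moved stays moved. The work goes in short steps, Python scripts to look and compute and a tool call to move; the robot and the scene stay as the last step left them, time stands still between calls to the robot, and variables do not carry over. Pictures are saved under pics/ and viewed, about 12 in all and at most 16, crops included, and the job is handed in when it is done.

Besides the shell and the picture viewer there is one more tool, called after "Emit:" as a command line: name --argument value ..., lists and objects as JSON in quotes. send_rows: Moves the arm, as the interface text tells. Its arguments: {"type":"object","properties":{"motion":{"type":"array"},"hand":{"type":"number"},"squeeze":{"type":"number"}},"required":["motion"]}

```bash
ls && mkdir -p pics && cat > h.py <<'E'
from station import *
import numpy as np, cv2
def cam(n,save=None):
    f=grab_frame(n); f['f']=200/np.tan(np.radians(f['vertical_fov'])/2)
    if save: cv2.imwrite('pics/'+save,f['frame'])
    return f
def ray(f,u,v):
    M=np.array(f['cam_to_world']); d=M[:3,:3]@np.array([(u-f['cx'])/f['f'],-(v-f['cy'])/f['f'],-1.]); return M[:3,3],d
def onz(f,u,v,z):
    o,d=ray(f,u,v); return o+d*(z-o[2])/d[2]
def cloud(f):
    v,u=np.mgrid[0:400,0:640]; z=f['range_z']; M=np.array(f['cam_to_world'])
    P=np.stack([(u-f['cx'])/f['f']*z,-(v-f['cy'])/f['f']*z,-z],-1); return P@M[:3,:3].T+M[:3,3]
E
python3 - <<'E'
from h import *
for n in ['top','scene']:
    f=cam(n,n+'0.png'); print(n,f['vertical_fov'],f['cx'],f['cy'],np.round(f['cam_to_world'],3).tolist(),[k for k in f])
    np.save(n+'0.npy',{k:f[k] for k in f},allow_pickle=True)
print(get_state())
E
```

```text
pics
top 50.866588930393426 316.29958751318964 195.51110217911076 [[-0.003, 0.99, -0.138, 0.408], [-1.0, -0.004, -0.012, 0.009], [-0.012, 0.138, 0.99, 1.161], [0.0, 0.0, 0.0, 1.0]] ['frame', 'range_z', 'vertical_fov', 'cx', 'cy', 'cam_to_world', 'f']
scene 50.97505150615814 327.0074919223071 198.18053526689562 [[-0.656, 0.58, -0.483, -0.036], [-0.755, -0.499, 0.426, 0.571], [0.006, 0.644, 0.765, 1.054], [0.0, 0.0, 0.0, 1.0]] ['frame', 'range_z', 'vertical_fov', 'cx', 'cy', 'cam_to_world', 'f']
{'t': 0.1, 'q': array([-9.61885873e-01,  3.59302518e-01,  1.11652947e-02, -3.33309080e-04,
       -1.22410075e+00, -2.88124689e-01]), 'qd': array([-0.00154612,  0.00065963,  0.0035577 ,  0.00178323,  0.00227885,
       -0.00056924]), 'joint_efforts': array([-1.48158804e-03, -5.84162915e+01,  2.93754637e+01,  7.01547280e+00,
        1.02365695e-02, -5.48153241e-05]), 'eef_pos': array([ 0.2127985 , -0.64039598,  0.40382641]), 'ee_rot': array([ 3.14012139e+00, -1.09256356e-04, -2.82092029e+00]), 'force': array([-0.5248212 ,  0.07060262, -0.28164473]), 'moment': array([-0.05636323,  0.006012  ,  0.04387747]), 'width': 0.08758750149627327}
```

View pics/top0.png

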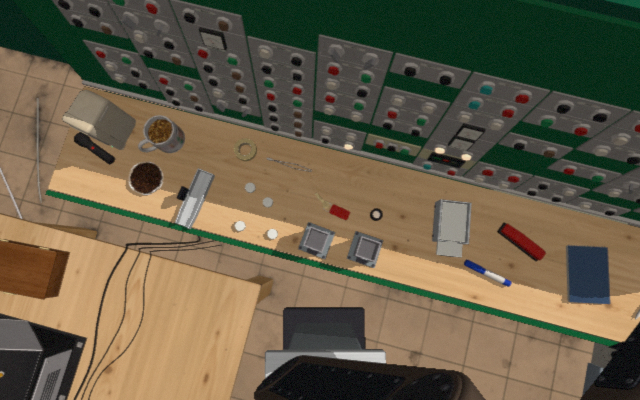

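View pics/scene0.png

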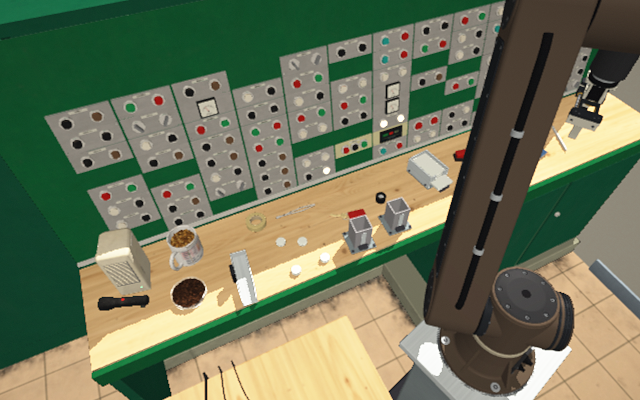

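The top view shows hoppers at (317,240) and (366,249), with the red tag (340,211) and its key at (320,197). The loupe is at (376,214), the chute at (195,197) with its grip at (183,193), and the magazine at (452,225). Four caps lie at (250,187), (267,202), (239,226) and (272,235). The scene view agrees.

```bash
python3 - <<'E'
from h import *
f=np.load('top0.npy',allow_pickle=True).item(); P=cloud(f)
g=np.load('scene0.npy',allow_pickle=True).item(); Q=cloud(g)
def med(P,u,v,r=2): return np.round(np.median(P[v-r:v+r+1,u-r:u+r+1].reshape(-1,3),0),3)
for n,u,v in [('hopL',317,240),('hopR',366,249),('tag',340,211),('key',320,197),('loupe',376,214),('c1',250,187),('c2',267,202),('c3',239,226),('c4',272,235),('chutetop',203,175),('chutebot',185,222),('grip',183,193),('mag',452,218),('cov',448,248),('tape',245,150),('table',300,200)]:
    print(n,med(P,u,v))
for n,u,v in [('c1',281,242),('c2',302,241),('c3',296,271),('c4',324,258),('table',330,245)]: print('scene',n,med(Q,u,v))
# height map blobs: minAreaRect by height band within region
Z=P[...,2]
for n,lo,hi,(u0,u1,v0,v1) in [('hop',.075,.1,(280,400,215,280)),('grip',.05,.08,(165,200,170,210)),('chute',.014,.04,(165,225,160,240)),('mag',.045,.075,(420,490,190,270)),('cov',.025,.04,(420,490,235,270)),('tag',.004,.012,(300,360,185,225))]:
    m=((Z>lo)&(Z<hi)).astype(np.uint8); mm=np.zeros_like(m); mm[v0:v1,u0:u1]=m[v0:v1,u0:u1]
    k,l,s,c=cv2.connectedComponentsWithStats(mm)
    for i in range(1,k):
        if s[i,4]>12:
            pts=P[l==i][:,:2].astype(np.float32); r=cv2.minAreaRect(pts); print(n,s[i,4],np.round(r[0],3),np.round(r[1],3),round(r[2],1),np.round(np.median(P[l==i][:,2]),3))
E
```

```text
hopL [0.446 0.021 0.008]
hopR [ 0.421 -0.112  0.007]
tag [ 0.525 -0.043  0.004]
key [0.565 0.012 0.001]
loupe [ 0.516 -0.14   0.017]
c1 [0.592 0.206 0.012]
c2 [0.55  0.158 0.013]
c3 [0.484 0.234 0.012]
c4 [0.46  0.143 0.013]
chutetop [0.629 0.34  0.003]
chutebot [0.497 0.386 0.004]
grip [0.569 0.377 0.06 ]
mag [ 0.501 -0.335  0.051]
cov [ 0.423 -0.327  0.034]
tape [0.7   0.224 0.001]
table [ 0.557  0.068 -0.   ]
scene c1 [0.583 0.207 0.012]
scene c2 [0.544 0.158 0.012]
scene c3 [0.477 0.234 0.013]
scene c4 [0.457 0.147 0.012]
scene table [ 0.486  0.097 -0.001]
hop 99 [0.446 0.023] [0.052 0.052] 68.9 0.086
hop 120 [ 0.421 -0.109] [0.052 0.052] 71.2 0.086
grip 76 [0.571 0.381] [0.011 0.036] 67.7 0.065
chute 292 [0.561 0.358] [0.048 0.162] 68.0 0.023
mag 1324 [ 0.492 -0.338] [0.082 0.109] 83.3 0.052
cov 368 [ 0.422 -0.33 ] [0.069 0.04 ] 89.1 0.033
tag 43 [ 0.544 -0.003] [0.02  0.019] 0.4 0.006
tag 111 [ 0.525 -0.042] [0.054 0.03 ] 64.8 0.006
tag 15 [0.491 0.039] [0.016 0.009] 72.1 0.008
```

```bash
cat >> h.py <<'E'
def R_(rpy):
    from scipy.spatial.transform import Rotation as Ro
    return Ro.from_euler('xyz',rpy).as_matrix()
def go(tip,yawdeg=None,s=None):
    """offset (cm) and turn (deg) to bring fingertips to tip, jaws 'yaw' (mod 180 nearest)"""
    s=s or get_state(); R=R_(s['ee_rot']); p=s['eef_pos']
    t=np.array(tip)+[0,0,.178]; o=R.T@(t-p)*100
    turn=0 if yawdeg is None else -((yawdeg-np.degrees(s['ee_rot'][2])+90)%180-90)
    print('t',round(s['t'],2),'tip',np.round(p-[0,0,.178],4),'yaw',round(np.degrees(s['ee_rot'][2]),1),'offset',np.round(o,1).tolist(),'turn',round(turn,1),'w',round(s['width'],4),'F',np.round(s['force'],1))
    return o,turn
CH=np.array([.561,.358]); CY=-22.
def inch(x,y,c=CH,yaw=CY):
    a=np.radians(yaw); return c+[x*np.cos(a)-y*np.sin(a),x*np.sin(a)+y*np.cos(a)]
E
python3 - <<'E'
from h import *
for n in ['top','scene']:
    f=np.load(n+'0.npy',allow_pickle=True).item(); P=cloud(f)
    m=((P[...,2]>.006)&(P[...,2]<.018)&(P[...,0]>.38)&(P[...,0]<.7)&(P[...,1]>-.3)&(P[...,1]<.31)).astype(np.uint8)
    k,l,s,c=cv2.connectedComponentsWithStats(m)
    for i in range(1,k):
        if s[i,4]>20:
            q=P[l==i]; print(n,s[i,4],np.round((q[:,:2].max(0)+q[:,:2].min(0))/2,3),np.round(np.ptp(q[:,:2],axis=0),3),np.round(np.median(q,0),3))
    # chute walls
    m=((P[...,2]>.017)&(P[...,2]<.03)&(P[...,0]>.45)&(P[...,0]<.68)&(P[...,1]>.28)&(P[...,1]<.43)).astype(np.uint8)
    print(n,'chute',cv2.minAreaRect(P[m>0][:,:2].astype(np.float32)))
    m=((P[...,2]>.08)&(P[...,2]<.095)&(P[...,0]<.5)&(P[...,0]>.38)&(np.abs(P[...,1])<.2)); 
    for s_ in (1,-1):
        q=P[m&((P[...,1]>-.045)==(s_>0))][:,:2]; print('hop',len(q),cv2.minAreaRect(q.astype(np.float32)) if len(q)>5 else '')
go([.592,.206,.06],68)
E
```

```text
top 347 [ 0.664 -0.172] [0.07  0.254] [ 0.669 -0.178  0.015]
top 23 [0.68  0.212] [0.022 0.037] [0.672 0.208 0.012]
top 81 [0.591 0.206] [0.026 0.027] [0.592 0.206 0.012]
top 81 [0.552 0.157] [0.026 0.025] [0.55  0.157 0.013]
top 26 [ 0.545 -0.003] [0.017 0.019] [ 0.544 -0.004  0.008]
top 33 [ 0.516 -0.142] [0.016 0.019] [ 0.516 -0.141  0.016]
top 86 [0.486 0.232] [0.025 0.027] [0.486 0.232 0.012]
top 497 [0.446 0.022] [0.098 0.096] [0.443 0.021 0.008]
top 80 [0.464 0.144] [0.025 0.027] [0.464 0.143 0.012]
top 52 [ 0.455 -0.095] [0.03  0.036] [ 0.458 -0.088  0.008]
top 195 [ 0.421 -0.112] [0.054 0.049] [ 0.421 -0.115  0.008]
top 102 [ 0.408 -0.09 ] [0.054 0.059] [ 0.4   -0.082  0.01 ]
top chute ((0.5612736344337463, 0.3581709563732147), (0.04767730087041855, 0.16225790977478027), 67.97827911376953)
hop 96 ((0.4456852972507477, 0.02266383171081543), (0.05205133557319641, 0.051713693886995316), 68.9498062133789)
hop 102 ((0.4212052524089813, -0.10896320641040802), (0.052195608615875244, 0.05144058167934418), 71.206787109375)
scene 292 [ 0.661 -0.163] [0.078 0.274] [ 0.667 -0.165  0.014
[... 294 characters left out ...]
42 0.01 ]
scene 65 [0.547 0.154] [0.031 0.03 ] [0.544 0.156 0.012]
scene 62 [0.585 0.204] [0.027 0.027] [0.585 0.205 0.011]
scene 67 [0.458 0.141] [0.026 0.027] [0.457 0.142 0.011]
scene 71 [0.48  0.231] [0.027 0.027] [0.478 0.232 0.012]
scene chute ((0.5569666028022766, 0.357073575258255), (0.04700518399477005, 0.16377900540828705), 67.58779907226562)
hop 112 ((0.4405955672264099, 0.02095363289117813), (0.053245801478624344, 0.05601341649889946), 67.41226196289062)
hop 112 ((0.41550755500793457, -0.11030551046133041), (0.05421758443117142, 0.056794822216033936), 72.3129653930664)
t 0.1 tip [ 0.2128 -0.6404  0.2258] yaw -161.6 offset [-62.7, 68.3, 16.7] turn -49.6 w 0.0876 F [-0.5  0.1 -0.3]
```

Emit:
send_rows --motion '[{"offset":[-4,4.3,0],"turn":-3},{"offset":[-62,68,0],"turn":-49.6},{"offset":[-62,68,0],"turn":-49.6},{"offset":[-62,68,0],"turn":-49.6},{"offset":[-62,68,0],"turn":-49.6},{"offset":[-62,68,0],"turn":-49.6},{"offset":[-62,68,0],"turn":-49.6},{"offset":[-62,68,0],"turn":-49.6}]' --hand 1 --squeeze 20

```text
t: 0.9
eef_pos: [0.3758, -0.2733, 0.4046]
ee_rot: [-3.141, 0.0, -1.953]
force: [1.9, 0.6, -0.1]
width: 0.0875
```

```bash
python3 -c "
from h import *
go([.53,.2,.22],-112)"
```

```text
t 0.9 tip [ 0.3758 -0.2733  0.2266] yaw -111.9 offset [-49.7, 3.3, 0.7] turn 0.1 w 0.0875 F [ 1.9  0.6 -0.1]
```

Emit:
send_rows --motion '[{"offset":[-50,3.3,0],"turn":0},{"offset":[-50,3.3,0],"turn":0},{"offset":[-50,3.3,0],"turn":0},{"offset":[-50,3.3,0],"turn":0},{"offset":[-50,3.3,0],"turn":0},{"offset":[-50,3.3,0],"turn":0},{"offset":[-50,3.3,0],"turn":0},{"offset":[-50,3.3,0],"turn":0}]'

```text
t: 1.7
eef_pos: [0.5008, 0.1068, 0.4047]
ee_rot: [-3.142, 0.0, -1.955]
force: [0.7, -0.2, 0.2]
width: 0.088
```

Emit:
send_rows --motion '[{"offset":[-9,0.5,0],"turn":0},{"offset":[-9,0.5,0],"turn":0},{"offset":[-9,0.5,0],"turn":0},{"offset":[-9,0.5,0],"turn":0}]'

```text
t: 2.1
eef_pos: [0.5299, 0.1909, 0.4037]
ee_rot: [3.14, -0.002, -1.954]
force: [0.3, 0.3, 0.9]
width: 0.0877
```

```bash
python3 - <<'E'
from h import *
go([.588,.205,.06],-112)
f=cam('wrist','w1.png'); print(f['vertical_fov'],np.round(f['cam_to_world'],3).tolist()); P=cloud(f)
m=((P[...,2]>.006)&(P[...,2]<.018)&(f['range_z']>0)).astype(np.uint8)
k,l,s,c=cv2.connectedComponentsWithStats(m)
for i in range(1,k):
    if s[i,4]>150:
        q=P[l==i]; print(s[i],np.round((q[:,:2].max(0)+q[:,:2].min(0))/2,4),np.round(np.ptp(q[:,:2],axis=0),3),np.round(np.median(q,0),3))
E
```

```text
t 2.1 tip [0.5299 0.1909 0.2257] yaw -111.9 offset [-3.5, -4.9, 16.6] turn 0.1 w 0.0877 F [0.3 0.3 0.9]
58.84965787538733 [[-0.928, -0.361, -0.093, 0.505], [0.373, -0.898, -0.234, 0.128], [0.001, -0.252, 0.968, 0.384], [0.0, 0.0, 0.0, 1.0]]
[  48    0   78  228 3576] [0.7263 0.0527] [0.068 0.223] [0.722 0.038 0.015]
[ 297    0   82   26 1075] [0.4539 0.0495] [0.079 0.047] [0.454 0.051 0.007]
[350  94  28  29 608] [0.4621 0.1433] [0.028 0.028] [0.462 0.143 0.012]
[277 140  28  27 557] [0.5488 0.1572] [0.028 0.028] [0.549 0.157 0.012]
[360 182  27  27 526] [0.4837 0.2324] [0.028 0.028] [0.484 0.232 0.012]
[261 196  26  27 515] [0.5901 0.2068] [0.029 0.028] [0.589 0.206 0.012]
[280 298 140   5 453] [0.5515 0.3388] [0.149 0.063] [0.547 0.339 0.014]
```

View pics/w1.png

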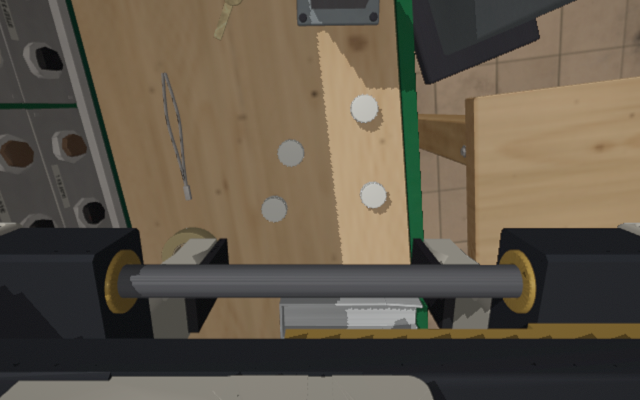

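Emit:
send_rows --motion '[{"offset":[-3.7,-5,1],"turn":0},{"offset":[-3.7,-5,4],"turn":0},{"offset":[-3.7,-5,9],"turn":0},{"offset":[-3.7,-5,14],"turn":0},{"offset":[-3.7,-5,19],"turn":0},{"offset":[-3.7,-5,21.5],"turn":0},{"offset":[-3.7,-5,22.1],"turn":0},{"offset":[-3.7,-5,22.1],"turn":0}]'

```text
t: 2.95
eef_pos: [0.5902, 0.2047, 0.1836]
ee_rot: [3.141, -0.001, -1.956]
force: [0.9, 0.1, 0.8]
width: 0.0874
```

```bash
python3 - <<'E'
from h import *
go([.590,.2065,.004],-112)
for x in (56,24,-8,-40): print(x,np.round(inch(x/1000,0,np.array([.561,.358])),4))
E
```

```text
t 2.95 tip [0.5902 0.2047 0.0056] yaw -112.1 offset [-0.2, 0.1, 0.2] turn -0.1 w 0.0874 F [0.9 0.1 0.8]
56 [0.6129 0.337 ]
24 [0.5833 0.349 ]
-8 [0.5536 0.361 ]
-40 [0.5239 0.373 ]
```

Emit:
send_rows --motion '[{"offset":[0,0,0.15],"turn":0},{"offset":[0,0,0.15],"turn":0},{"offset":[0,0,0.15],"turn":0},{"offset":[0,0,0.15],"turn":0},{"offset":[0,0,0.15],"turn":0},{"offset":[0,0,0.15],"turn":0},{"offset":[0,0,-4],"turn":0},{"offset":[0,0,-8],"turn":0}]' --hand -1 --squeeze 20

```text
t: 3.75
eef_pos: [0.5898, 0.2054, 0.2634]
ee_rot: [3.14, -0.003, -1.955]
force: [1.8, 0.8, 0.4]
width: 0.0294
```

Emit:
send_rows --motion '[{"offset":[-5,1.1,0],"turn":0},{"offset":[-10,2.1,0],"turn":0},{"offset":[-13.1,2.8,0],"turn":0},{"offset":[-13.1,2.8,0],"turn":0},{"offset":[-13.1,2.8,0],"turn":0}]'

```text
t: 4.25
eef_pos: [0.613, 0.3384, 0.2629]
ee_rot: [3.141, -0.001, -1.954]
force: [-0.2, -1.4, -1.4]
width: 0.0007
```

```bash
python3 - <<'E'
from h import *
go([.613,.337,.027],-112)
f=cam('wrist','w2.png')
E
```

```text
t 4.25 tip [0.613  0.3384 0.0849] yaw -111.9 offset [0.1, -0.1, 5.8] turn 0.1 w 0.0007 F [-0.2 -1.4 -1.4]
```

View pics/w2.png

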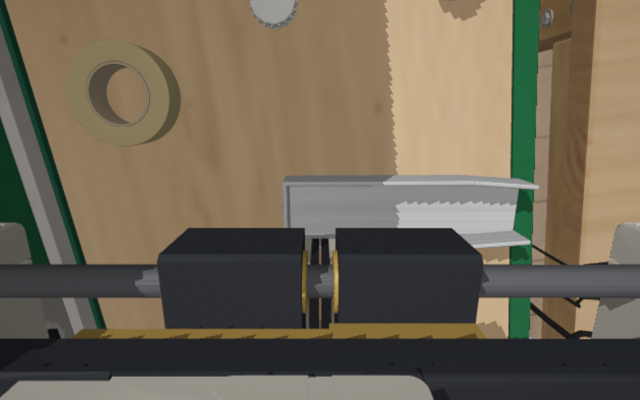

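The wrist view shows the cap was not held: it lies at about (273,5). The chute interior is at (290–530, 180–240). The lift began before the fingers had closed.

```bash
cat >> h.py <<'E'
def blobs(n='wrist',lo=.006,hi=.018,mn=150,save=None):
    f=cam(n,save); P=cloud(f)
    m=((P[...,2]>lo)&(P[...,2]<hi)&(f['range_z']>0)&(f['range_z']<2)).astype(np.uint8)
    k,l,s,c=cv2.connectedComponentsWithStats(m)
    for i in range(1,k):
        q=P[l==i]; e=np.ptp(q[:,:2],axis=0)
        if s[i,4]>mn and max(e)<.05: print('blob',s[i],np.round((q[:,:2].max(0)+q[:,:2].min(0))/2,4),np.round(e,3),'z',np.round(np.median(q[:,2]),3))
E
python3 - <<'E'
from h import *
blobs(); blobs('top',mn=50)
E
```

```text
blob [ 248    0   50   30 1094] [0.5907 0.2107] [0.027 0.021] z 0.012
blob [ 89  66  40  60 724] [0.7011 0.2206] [0.03  0.034] z 0.012
blob [462 233  63  10 359] [0.5085 0.3985] [0.037 0.012] z 0.012
blob [ 62 298  36  37 822] [0.8057 0.3432] [0.018 0.033] z 0.015
blob [245 183  11  10  80] [0.5912 0.2063] [0.026 0.028] z 0.012
blob [263 197  10  10  81] [0.5517 0.1568] [0.026 0.026] z 0.013
blob [235 221  11  10  87] [0.4859 0.232 ] [0.025 0.027] z 0.012
blob [267 229  11  10  81] [0.4638 0.1438] [0.025 0.028] z 0.012
```

Emit:
send_rows --motion '[{"offset":[5,-1.1,0],"turn":0},{"offset":[10,-2.1,0],"turn":0},{"offset":[13.1,-2.8,0],"turn":0},{"offset":[13.1,-2.8,0],"turn":0},{"offset":[13.1,-2.8,4],"turn":0},{"offset":[13.1,-2.8,7.5],"turn":0},{"offset":[13.1,-2.8,8.1],"turn":0},{"offset":[13.1,-2.8,8.1],"turn":0}]' --hand 0.1

```text
t: 5.2
eef_pos: [0.5901, 0.2051, 0.1821]
ee_rot: [3.141, -0.002, -1.955]
force: [-0.1, -0.4, -0.6]
width: 0.0477
```

Emit:
send_rows --motion '[{"offset":[0,0,0],"turn":0},{"offset":[0,0,0],"turn":0},{"offset":[0,0,0],"turn":0},{"offset":[0,0,0],"turn":0},{"offset":[0,0,0],"turn":0},{"offset":[0,0,0],"turn":0}]' --hand -1 --squeeze 20

```text
t: 5.8
eef_pos: [0.5906, 0.206, 0.184]
ee_rot: [-3.14, 0.002, -1.955]
force: [-1.2, 0.1, 6.4]
width: 0.026
```

Emit:
send_rows --motion '[{"offset":[0,0,0],"turn":0},{"offset":[0,0,0],"turn":0},{"offset":[0,0,-3],"turn":0},{"offset":[0,0,-5],"turn":0}]'

```text
t: 6.2
eef_pos: [0.5903, 0.2057, 0.2339]
ee_rot: [-3.141, 0.0, -1.955]
force: [0.8, 0.6, 0.3]
width: 0.0262
```

```bash
python3 - <<'E'
from h import *
go([.613,.337,.027],-112)
blobs(save='w3.png')
E
```

```text
t 6.2 tip [0.5903 0.2057 0.0559] yaw -112.0 offset [-13.0, 2.8, 2.9] turn -0.0 w 0.0262 F [0.8 0.6 0.3]
blob [ 471    5   59   60 2570] [0.4618 0.1432] [0.029 0.029] z 0.012
blob [ 330   96   52   53 1960] [0.5493 0.1568] [0.028 0.028] z 0.012
blob [154 164  17  46 178] [0.6706 0.1489] [0.01  0.027] z 0.006
blob [ 476  176   52   49 1853] [0.4838 0.2319] [0.029 0.029] z 0.012
blob [  40  298   45   41 1359] [0.7674 0.202 ] [0.019 0.038] z 0.015
```

View pics/w3.png

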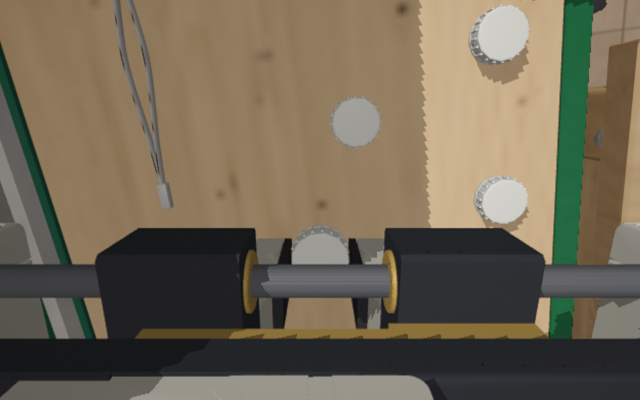

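Emit:
send_rows --motion '[{"offset":[-4,0.9,0],"turn":0},{"offset":[-9,1.9,0],"turn":0},{"offset":[-12.5,2.7,0],"turn":0},{"offset":[-13,2.8,0],"turn":0},{"offset":[-13,2.8,0],"turn":0},{"offset":[-13,2.8,1.5],"turn":0},{"offset":[-13,2.8,2.9],"turn":0},{"offset":[-13,2.8,2.9],"turn":0}]'

```text
t: 7.05
eef_pos: [0.613, 0.3354, 0.2024]
ee_rot: [3.142, -0.001, -1.956]
force: [-0.6, 1.0, 0.9]
width: 0.0263
```

```bash
python3 - <<'E'
from h import *
go([.613,.337,.027],-112)
f=cam('wrist'); P=cloud(f)
m=(P[...,2]>.02)&(P[...,2]<.027)&(P[...,0]<.6)&(P[...,0]>.47)&(P[...,1]<.45)
q=P[m]; print(len(q)); 
a=np.radians(-22); ux=np.array([np.cos(a),np.sin(a)]); uy=np.array([-ux[1],ux[0]])
print(np.histogram((q[:,:2]-[.561,.358])@uy,bins=np.arange(-.03,.031,.003)))
E
```

```text
t 7.05 tip [0.613  0.3354 0.0244] yaw -112.1 offset [-0.2, 0.1, -0.3] turn -0.1 w 0.0263 F [-0.6  1.   0.9]
2270
(array([   0,    1, 1832,  395,    0,    0,   34,    5,    3,    0,    0,
          0,    0,    0,    0,    0,    0,    0,    0,    0]), array([-3.0000000e-02, -2.7000000e-02, -2.4000000e-02, -2.1000000e-02,
       -1.8000000e-02, -1.5000000e-02, -1.2000000e-02, -9.0000000e-03,
       -6.0000000e-03, -3.0000000e-03, -6.9388939e-18,  3.0000000e-03,
        6.0000000e-03,  9.0000000e-03,  1.2000000e-02,  1.5000000e-02,
        1.8000000e-02,  2.1000000e-02,  2.4000000e-02,  2.7000000e-02,
        3.0000000e-02]))
```

Emit:
send_rows --motion '[{"offset":[0,0,-0.3],"turn":0},{"offset":[0,0,-0.3],"turn":0},{"offset":[0,0,-0.3],"turn":0},{"offset":[0,0,-0.3],"turn":0},{"offset":[0,0,-3],"turn":0},{"offset":[0,0,-5.5],"turn":0}]' --hand 0

```text
t: 7.7
eef_pos: [0.6128, 0.3364, 0.2584]
ee_rot: [3.141, -0.002, -1.955]
force: [-1.0, -0.5, -0.3]
width: 0.044
```

```bash
python3 - <<'E'
from h import *
go([.549,.157,.08],-112); blobs()
blobs('top',mn=50)
E
```

```text
t 7.7 tip [0.6128 0.3364 0.0804] yaw -112.0 offset [19.0, -0.8, 0.1] turn -0.0 w 0.044 F [-1.  -0.5 -0.3]
blob [ 85  67  41  62 761] [0.7033 0.2205] [0.026 0.034] z 0.012
blob [ 298  191   44   43 1417] [0.6118 0.3348] [0.028 0.029] z 0.015
blob [194 170  17  16 111] [0.6202 0.3408] [0.042 0.042] z 0.014
blob [263 197  10  10  78] [0.5517 0.157 ] [0.025 0.026] z 0.012
blob [235 220  11  11  84] [0.4874 0.232 ] [0.028 0.027] z 0.012
blob [267 229  11  10  81] [0.4639 0.1433] [0.025 0.027] z 0.012
```

Emit:
send_rows --motion '[{"offset":[5,-0.2,0],"turn":0},{"offset":[10,-0.4,0],"turn":0},{"offset":[15,-0.6,0],"turn":0},{"offset":[19,-0.8,0],"turn":0},{"offset":[19,-0.8,3],"turn":0},{"offset":[19,-0.8,6.5],"turn":0},{"offset":[19,-0.8,7.6],"turn":0},{"offset":[19,-0.8,7.6],"turn":0}]'

```text
t: 8.6
eef_pos: [0.5486, 0.1571, 0.1811]
ee_rot: [3.139, -0.003, -1.955]
force: [0.4, 0.3, -0.0]
width: 0.0436
```

Emit:
send_rows --motion '[{"offset":[0,0,0],"turn":0},{"offset":[0,0,0],"turn":0},{"offset":[0,0,0],"turn":0},{"offset":[0,0,0],"turn":0},{"offset":[0,0,0],"turn":0},{"offset":[0,0,0],"turn":0},{"offset":[0,0,-3],"turn":0},{"offset":[0,0,-6],"turn":0}]' --hand -1

```text
t: 9.4
eef_pos: [0.5488, 0.1572, 0.2428]
ee_rot: [3.14, -0.002, -1.955]
force: [0.6, 0.2, -0.5]
width: 0.0262
```

```bash
python3 - <<'E'
from h import *
go([.583,.348,.018],-112); blobs()
E
```

```text
t 9.4 tip [0.5488 0.1572 0.0648] yaw -112.0 offset [-19.0, 4.0, 4.7] turn -0.0 w 0.0262 F [ 0.6  0.2 -0.5]
blob [ 420  124   51   49 1797] [0.4618 0.143 ] [0.028 0.029] z 0.012
blob [  0 186  14  37 268] [0.728 0.074] [0.009 0.023] z 0.009
```

Emit:
send_rows --motion '[{"offset":[-5,1.1,0],"turn":0},{"offset":[-10,2.1,0],"turn":0},{"offset":[-15,3.2,0],"turn":0},{"offset":[-19,4,0],"turn":0},{"offset":[-19,4,0],"turn":0},{"offset":[-19,4,2.5],"turn":0},{"offset":[-19,4,4.5],"turn":0},{"offset":[-19,4,4.5],"turn":0}]'

```text
t: 10.25
eef_pos: [0.5824, 0.3478, 0.1949]
ee_rot: [3.14, -0.004, -1.955]
force: [-0.1, -0.1, -0.7]
width: 0.0265
```

Emit:
send_rows --motion '[{"offset":[0,0,0],"turn":0},{"offset":[0,0,0],"turn":0},{"offset":[0,0,0],"turn":0},{"offset":[0,0,-2],"turn":0},{"offset":[0,0,-6],"turn":0}]' --hand -0.2

```text
t: 10.75
eef_pos: [0.5825, 0.3477, 0.2558]
ee_rot: [3.139, -0.005, -1.956]
force: [0.0, 1.2, -0.1]
width: 0.035
```

```bash
python3 - <<'E'
from h import *
go([.484,.232,.08],-112); blobs()
E
```

```text
t 10.75 tip [0.5825 0.3477 0.0778] yaw -112.1 offset [14.4, 4.8, -0.1] turn -0.1 w 0.035 F [ 0.   1.2 -0.1]
blob [ 26  67  44  65 962] [0.702  0.2205] [0.029 0.034] z 0.012
blob [235 195   8  56 207] [0.6325 0.3305] [0.014 0.036] z 0.011
blob [ 249  194   44   43 1437] [0.6114 0.334 ] [0.029 0.028] z 0.015
blob [ 296  194   44   44 1443] [0.5823 0.3464] [0.028 0.029] z 0.015
blob [283 244  74   9 485] [0.5899 0.3677] [0.047 0.019] z 0.012
```

Two are in. Next is the cap at (.484,.232).

Emit:
send_rows --motion '[{"offset":[5,1.6,0],"turn":0},{"offset":[10,3.3,0],"turn":0},{"offset":[14.4,4.8,0],"turn":0},{"offset":[14.4,4.8,0],"turn":0},{"offset":[14.4,4.8,3],"turn":0},{"offset":[14.4,4.8,6.5],"turn":0},{"offset":[14.4,4.8,7.3],"turn":0},{"offset":[14.4,4.8,7.3],"turn":0}]' --hand 0

```text
t: 11.6
eef_pos: [0.4848, 0.233, 0.1842]
ee_rot: [3.141, -0.002, -1.955]
force: [-0.1, -0.3, -0.4]
width: 0.044
```

Emit:
send_rows --motion '[{"offset":[0,0,0],"turn":0},{"offset":[0,0,0],"turn":0},{"offset":[0,0,0],"turn":0},{"offset":[0,0,0],"turn":0},{"offset":[0,0,0],"turn":0},{"offset":[0,0,0],"turn":0},{"offset":[0,0,-3],"turn":0},{"offset":[0,0,-6],"turn":0}]' --hand -1

```text
t: 12.4
eef_pos: [0.4846, 0.2328, 0.245]
ee_rot: [3.141, -0.002, -1.955]
force: [0.9, 0.1, 0.3]
width: 0.0258
```

```bash
python3 - <<'E'
from h import *
go([.553,.360,.018],-112); blobs()
E
```

```text
t 12.4 tip [0.4846 0.2328 0.067 ] yaw -112.0 offset [-14.4, -1.6, 4.9] turn -0.0 w 0.0258 F [0.9 0.1 0.3]
blob [ 273   40   50   54 1987] [0.4615 0.1433] [0.028 0.029] z 0.012
blob [ 47 298  29  41 588] [0.6734 0.2309] [0.017 0.035] z 0.013
```

Emit:
send_rows --motion '[{"offset":[-5,-0.5,0],"turn":0},{"offset":[-10,-1.1,0],"turn":0},{"offset":[-14.4,-1.6,0],"turn":0},{"offset":[-14.4,-1.6,0],"turn":0},{"offset":[-14.4,-1.6,0],"turn":0},{"offset":[-14.4,-1.6,3],"turn":0},{"offset":[-14.4,-1.6,4.8],"turn":0},{"offset":[-14.4,-1.6,4.8],"turn":0}]'

```text
t: 13.25
eef_pos: [0.5528, 0.3593, 0.195]
ee_rot: [3.14, -0.003, -1.956]
force: [-0.4, 0.2, -0.2]
width: 0.0261
```

Emit:
send_rows --motion '[{"offset":[0,0,0],"turn":0},{"offset":[0,0,0],"turn":0},{"offset":[0,0,0],"turn":0},{"offset":[0,0,-2],"turn":0},{"offset":[0,0,-6],"turn":0}]' --hand -0.2

```text
t: 13.75
eef_pos: [0.5527, 0.3596, 0.2548]
ee_rot: [3.139, -0.005, -1.956]
force: [0.5, 0.2, 0.3]
width: 0.0352
```

```bash
python3 - <<'E'
from h import *
go([.4617,.1433,.08],-112); blobs()
E
```

```text
t 13.75 tip [0.5527 0.3596 0.0768] yaw -112.1 offset [23.5, 0.3, -0.2] turn -0.1 w 0.0352 F [0.5 0.2 0.3]
blob [184 195  10  33 229] [0.63   0.3237] [0.009 0.023] z 0.012
blob [ 199  195   46   35 1276] [0.611  0.3333] [0.028 0.027] z 0.015
blob [ 247  195   45   43 1472] [0.5824 0.3461] [0.028 0.028] z 0.015
blob [ 296  195   44   42 1442] [0.5524 0.3577] [0.029 0.029] z 0.015
blob [283 244  74   9 478] [0.5601 0.3796] [0.046 0.018] z 0.012
```

Emit:
send_rows --motion '[{"offset":[5,0,0],"turn":0},{"offset":[10,0.1,0],"turn":0},{"offset":[15,0.2,0],"turn":0},{"offset":[20,0.3,0],"turn":0},{"offset":[23.5,0.3,0],"turn":0},{"offset":[23.5,0.3,0],"turn":0},{"offset":[23.5,0.3,3],"turn":0},{"offset":[23.5,0.3,4],"turn":0}]' --hand 0

```text
t: 14.6
eef_pos: [0.4624, 0.1434, 0.2159]
ee_rot: [3.141, 0.0, -1.956]
force: [-0.9, -0.0, 0.5]
width: 0.044
```

Emit:
send_rows --motion '[{"offset":[0,0,2.5],"turn":0},{"offset":[0,0,3.2],"turn":0},{"offset":[0,0,3.2],"turn":0}]'

```text
t: 14.9
eef_pos: [0.4626, 0.1439, 0.184]
ee_rot: [3.14, -0.002, -1.955]
force: [-0.3, 0.4, -0.1]
width: 0.044
```

Emit:
send_rows --motion '[{"offset":[0,0,0],"turn":0},{"offset":[0,0,0],"turn":0},{"offset":[0,0,0],"turn":0},{"offset":[0,0,0],"turn":0},{"offset":[0,0,0],"turn":0},{"offset":[0,0,0],"turn":0},{"offset":[0,0,-3],"turn":0},{"offset":[0,0,-6],"turn":0}]' --hand -1

```text
t: 15.7
eef_pos: [0.4624, 0.1435, 0.2449]
ee_rot: [3.14, -0.002, -1.955]
force: [1.2, 0.4, 0.3]
width: 0.026
```

```bash
python3 - <<'E'
from h import *
go([.523,.371,.018],-112); blobs('top',mn=50)
E
```

```text
t 15.7 tip [0.4624 0.1435 0.0669] yaw -112.0 offset [-23.4, 2.9, 4.8] turn -0.0 w 0.026 F [1.2 0.4 0.3]
```

Emit:
send_rows --motion '[{"offset":[-5,0.6,0],"turn":0},{"offset":[-10,1.2,0],"turn":0},{"offset":[-15,1.8,0],"turn":0},{"offset":[-20,2.5,0],"turn":0},{"offset":[-23.4,2.9,0],"turn":0},{"offset":[-23.4,2.9,0],"turn":0},{"offset":[-23.4,2.9,2],"turn":0},{"offset":[-23.4,2.9,2],"turn":0}]'

```text
t: 16.55
eef_pos: [0.5226, 0.3707, 0.222]
ee_rot: [3.14, -0.004, -1.956]
force: [-0.3, -1.4, -0.4]
width: 0.0263
```

Emit:
send_rows --motion '[{"offset":[0,0,2.7],"turn":0},{"offset":[0,0,2.7],"turn":0}]'

```text
t: 16.75
eef_pos: [0.5226, 0.3701, 0.1953]
ee_rot: [3.14, -0.005, -1.956]
force: [-0.7, -1.2, -0.3]
width: 0.026
```

Emit:
send_rows --motion '[{"offset":[0,0,0],"turn":0},{"offset":[0,0,0],"turn":0},{"offset":[0,0,0],"turn":0},{"offset":[0,0,-2],"turn":0},{"offset":[0,0,-6],"turn":0},{"offset":[0,0,-10],"turn":0}]' --hand -0.2

```text
t: 17.35
eef_pos: [0.5235, 0.3714, 0.2991]
ee_rot: [3.142, -0.001, -1.955]
force: [0.3, 1.1, 1.4]
width: 0.0352
```

```bash
python3 - <<'E'
from h import *
go(list(inch(.055,0))+[.08],-22); blobs()
f=cam('top','t4.png');P=cloud(f)
m=((P[...,2]>.017)&(P[...,2]<.03)&(P[...,0]>.45)&(P[...,0]<.68)&(P[...,1]>.28)&(P[...,1]<.43))
print(cv2.minAreaRect(P[m][:,:2].astype(np.float32)))
cv2.imwrite('pics/t4c.png',cv2.resize(f['frame'][120:280,150:420],None,fx=2.8,fy=2.8,interpolation=cv2.INTER_CUBIC))
E
```

```text
t 17.35 tip [0.5235 0.3714 0.1211] yaw -112.0 offset [-0.2, -9.5, 4.1] turn 90.0 w 0.0352 F [0.3 1.1 1.4]
blob [  0  76  25  51 367] [0.7042 0.2203] [0.024 0.033] z 0.01
blob [ 301  179   37   37 1038] [0.5227 0.369 ] [0.029 0.029] z 0.015
blob [ 178  180   40   37 1100] [0.6107 0.3341] [0.028 0.028] z 0.015
blob [ 218  180   39   37 1074] [0.5827 0.3466] [0.029 0.029] z 0.015
blob [ 260  180   38   37 1050] [0.5522 0.3575] [0.028 0.028] z 0.015
blob [272 319  34  10 235] [0.5918 0.4655] [0.026 0.019] z 0.011
((0.5615639090538025, 0.3577246069908142), (0.04801996424794197, 0.16248315572738647), 68.5427017211914)
```

View pics/t4c.png

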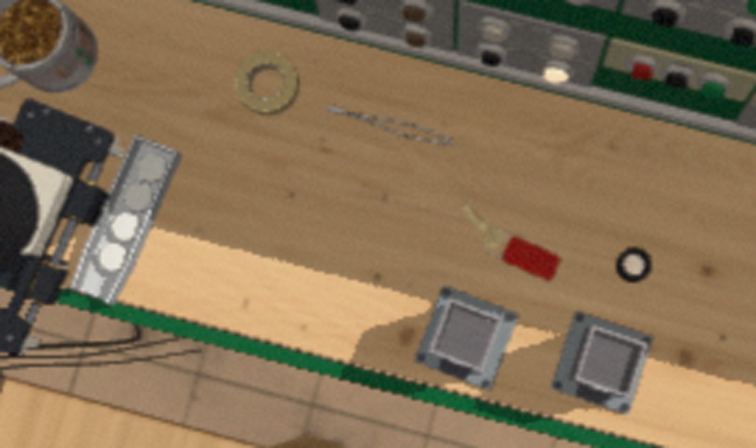

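All four caps (crop (110,257), (125,227), (138,197), (150,165)) are in the chute and no other cap is in view. The tag lies behind the left hopper. Tilting the tool isn't possible, so I'll pinch the chute across its side walls near the closed end. With the nose on the rim, I'll ease the grip and raise the rear to tip it.

Emit:
send_rows --motion '[{"offset":[0,-2,0],"turn":-8.5},{"offset":[0,-4,0],"turn":-17},{"offset":[-0.1,-6,0],"turn":-25.5},{"offset":[-0.1,-8,0],"turn":-34},{"offset":[-0.2,-9.8,0],"turn":-42.5},{"offset":[-0.2,-9.8,0],"turn":-51},{"offset":[-0.2,-9.8,0],"turn":-59.5},{"offset":[-0.2,-9.8,0],"turn":-68}]' --hand 0.7

```text
t: 18.25
eef_pos: [0.6154, 0.3365, 0.2983]
ee_rot: [-3.141, -0.0, -0.763]
force: [0.5, 0.7, -0.2]
width: 0.0743
```

Emit:
send_rows --motion '[{"offset":[0,0,0],"turn":-8.5},{"offset":[0,0,0],"turn":-17},{"offset":[0,0,0],"turn":-22},{"offset":[0,0,0],"turn":-22}]'

```text
t: 18.65
eef_pos: [0.6152, 0.3367, 0.2984]
ee_rot: [-3.141, -0.0, -0.383]
force: [0.2, -0.1, -0.1]
width: 0.0748
```

```bash
python3 - <<'E'
from h import *
go(list(inch(.058,0,np.array([.5615,.358])))+[.004],-22); blobs()
E
```

```text
t 18.65 tip [0.6152 0.3367 0.1204] yaw -22.0 offset [0.0, 0.1, 11.6] turn 0.0 w 0.0748 F [ 0.2 -0.1 -0.1]
blob [417   3  45  55 446] [0.6973 0.2147] [0.035 0.022] z 0.012
blob [  0 169   8  47 206] [0.7141 0.5654] [0.032 0.018] z 0.012
blob [292 173  60   3 172] [0.6348 0.3286] [0.016 0.042] z 0.013
blob [ 308  186   37   37 1030] [0.6114 0.3343] [0.029 0.028] z 0.015
blob [ 307  224   37   41 1051] [0.5781 0.3465] [0.037 0.029] z 0.015
blob [310 298  34  31 878] [0.5229 0.369 ] [0.028 0.029] z 0.015
```

Emit:
send_rows --motion '[{"offset":[0,0.1,4],"turn":0},{"offset":[0,0.1,8],"turn":0},{"offset":[0,0.1,10.5],"turn":0},{"offset":[0,0.1,11.5],"turn":0},{"offset":[0,0.1,11.5],"turn":0}]'

```text
t: 19.2
eef_pos: [0.6146, 0.3356, 0.1815]
ee_rot: [3.14, 0.001, -0.386]
force: [0.6, 0.3, -0.1]
width: 0.0747
```

Emit:
send_rows --motion '[{"offset":[0,0,0],"turn":0},{"offset":[0,0,0],"turn":0},{"offset":[0,0,0],"turn":0},{"offset":[0,0,0],"turn":0},{"offset":[0,0,0],"turn":0},{"offset":[0,0,0],"turn":0}]' --hand -1 --squeeze 10

```text
t: 19.8
eef_pos: [0.615, 0.336, 0.1837]
ee_rot: [-3.141, -0.001, -0.384]
force: [-1.2, 0.2, 5.8]
width: 0.0459
```

Emit:
send_rows --motion '[{"offset":[0,0,0],"turn":0},{"offset":[0,0,0],"turn":0},{"offset":[0,0,-0.4],"turn":0},{"offset":[0,0,-0.8],"turn":0},{"offset":[0,0,-0.8],"turn":0}]' --squeeze 60

```text
t: 20.3
eef_pos: [0.6149, 0.3359, 0.191]
ee_rot: [-3.141, -0.0, -0.384]
force: [0.1, -0.0, -2.3]
width: 0.0456
```

```bash
cat >> h.py <<'E'
def tilt(n='top',c=(.56,.358),r=.14,yaw=-22,zr=(.0,.3)):
    """print z of chute points vs distance along axis"""
    f=cam(n); P=cloud(f); a=np.radians(yaw); d=P[...,:2]-np.array(c)
    x=d@[np.cos(a),np.sin(a)]; y=d@[-np.sin(a),np.cos(a)]
    for s in (-1,1):
        for lo in np.arange(-.09,.09,.02):
            m=(x>lo)&(x<lo+.02)&(y*s>.017)&(y*s<.026)&(f['range_z']>0)
            z=P[...,2][m]; z=z[(z>zr[0])&(z<zr[1])]
            if len(z)>2: print('side',s,'x',round(lo+.01,2),'z max',round(float(np.percentile(z,85)),4),len(z))
E
python3 - <<'E'
from h import *
go([.6,.3,.1]); tilt(); 
E
```

```text
t 20.3 tip [0.6149 0.3359 0.013 ] yaw -22.0 offset [-0.0, 3.9, -8.7] turn 0 w 0.0456 F [ 0.1 -0.  -2.3]
side -1 x -0.08 z max 0.0306 15
side -1 x -0.06 z max 0.0304 35
side -1 x -0.04 z max 0.0304 30
side -1 x -0.02 z max 0.0315 32
side -1 x 0.0 z max 0.0304 36
side -1 x 0.02 z max 0.2799 70
side -1 x 0.04 z max 0.1234 30
side -1 x 0.06 z max 0.1228 26
side -1 x 0.08 z max 0.1231 26
side 1 x -0.08 z max 0.0317 16
side 1 x -0.06 z max 0.0318 34
side 1 x -0.04 z max 0.0322 37
side 1 x -0.02 z max 0.0578 53
side 1 x 0.0 z max 0.0708 86
side 1 x 0.02 z max 0.0634 62
```

Emit:
send_rows --motion '[{"offset":[0,0,0.4],"turn":0},{"offset":[0,0,0.75],"turn":0},{"offset":[0,0,0.75],"turn":0}]'

```text
t: 20.65
eef_pos: [0.6149, 0.336, 0.1836]
ee_rot: [-3.142, -0.0, -0.384]
force: [-1.9, -1.3, 4.6]
width: 0.0455
```

Emit:
send_rows --motion '[{"offset":[0,0,0],"turn":0},{"offset":[0,0,0],"turn":0},{"offset":[0,0,-0.5],"turn":0},{"offset":[0,0,-1],"turn":0},{"offset":[0,0,-1],"turn":0}]' --squeeze 4

```text
t: 21.15
eef_pos: [0.615, 0.336, 0.1938]
ee_rot: [-3.141, -0.0, -0.384]
force: [0.2, -0.4, -1.3]
width: 0.0459
```

```bash
python3 - <<'E'
from h import *
go([.6,.3,.1]); tilt(); 
E
```

```text
t 21.15 tip [0.615  0.336  0.0158] yaw -22.0 offset [-0.0, 3.9, -8.4] turn 0 w 0.0459 F [ 0.2 -0.4 -1.3]
side -1 x -0.08 z max 0.025 11
side -1 x -0.06 z max 0.0253 32
side -1 x -0.04 z max 0.0261 35
side -1 x -0.02 z max 0.0273 31
side -1 x 0.0 z max 0.0296 33
side -1 x 0.02 z max 0.2748 73
side -1 x 0.04 z max 0.1263 31
side -1 x 0.06 z max 0.1266 26
side -1 x 0.08 z max 0.1255 28
side 1 x -0.08 z max 0.0246 14
side 1 x -0.06 z max 0.0258 33
side 1 x -0.04 z max 0.0263 39
side 1 x -0.02 z max 0.0649 61
side 1 x 0.0 z max 0.0698 85
side 1 x 0.02 z max 0.0567 58
side 1 x 0.04 z max 0.021 4
```

Emit:
send_rows --motion '[{"offset":[0,0,0.5],"turn":0},{"offset":[0,0,1],"turn":0},{"offset":[0,0,1],"turn":0}]'

```text
t: 21.5
eef_pos: [0.6147, 0.3358, 0.1822]
ee_rot: [3.141, 0.0, -0.384]
force: [-0.3, -0.3, -1.9]
width: 0.0459
```

Emit:
send_rows --motion '[{"offset":[0,0,0],"turn":0},{"offset":[0,0,0],"turn":0},{"offset":[0,0,0],"turn":0},{"offset":[0,0,-1],"turn":0},{"offset":[0,0,-3],"turn":0},{"offset":[0,0,-6],"turn":0},{"offset":[0,0,-9],"turn":0},{"offset":[0,0,-12],"turn":0}]' --squeeze 60

```text
t: 22.3
eef_pos: [0.6147, 0.3357, 0.3052]
ee_rot: [-3.141, -0.0, -0.384]
force: [-1.0, 0.0, -2.9]
width: 0.0452
```

```bash
python3 - <<'E'
from h import *
u=np.array([np.cos(np.radians(-21)),np.sin(np.radians(-21))])
t=np.array([.444,.0225])+.151*u; print(t)
go(list(t)+[.125],-21); tilt(); blobs(lo=.1,hi=.16)
E
```

```text
[ 0.58497064 -0.03161356]
t 22.3 tip [0.6147 0.3357 0.1272] yaw -22.0 offset [11.0, 35.2, 0.2] turn -1.0 w 0.0452 F [-1.   0.  -2.9]
side -1 x -0.08 z max 0.143 18
side -1 x -0.06 z max 0.146 44
side -1 x -0.04 z max 0.1471 40
side -1 x -0.02 z max 0.1463 47
side -1 x 0.0 z max 0.1473 42
side -1 x 0.02 z max 0.1493 33
side -1 x 0.04 z max 0.2382 34
side -1 x 0.06 z max 0.2383 36
side -1 x 0.08 z max 0.2379 36
side 1 x -0.08 z max 0.1457 23
side 1 x -0.06 z max 0.1461 57
side 1 x -0.04 z max 0.1452 55
side 1 x -0.02 z max 0.1724 76
side 1 x 0.0 z max 0.187 119
side 1 x 0.02 z max 0.1792 81
side 1 x 0.04 z max 0.1463 5
```

Emit:
send_rows --motion '[{"offset":[0.2,0.6,0],"turn":0},{"offset":[0.6,2,0],"turn":0},{"offset":[1.3,4.2,0],"turn":0},{"offset":[2.1,6.8,0],"turn":0},{"offset":[3,9.6,0],"turn":0},{"offset":[3.9,12.4,0],"turn":0},{"offset":[4.6,14.7,0],"turn":-0.5},{"offset":[5,16,0],"turn":-1}]'

```text
t: 23.2
eef_pos: [0.6002, 0.1652, 0.3024]
ee_rot: [3.14, 0.001, -0.369]
force: [-0.3, -0.3, -2.3]
width: 0.0455
```

Emit:
send_rows --motion '[{"offset":[0.3,1,0],"turn":0},{"offset":[1,3.3,0],"turn":0},{"offset":[2,6.5,0],"turn":0},{"offset":[3.1,10,0],"turn":0},{"offset":[4.2,13.5,0],"turn":0},{"offset":[5.1,16.5,0],"turn":0},{"offset":[5.6,18.2,0],"turn":0},{"offset":[5.8,18.9,0],"turn":0}]'

```text
t: 24.0
eef_pos: [0.5873, -0.03, 0.303]
ee_rot: [3.141, 0.0, -0.368]
force: [0.3, 0.5, -2.4]
width: 0.0458
```

```bash
python3 - <<'E'
from h import *
go([.585,-.0316,.125],-21)
f=cam('top','t5.png'); P=cloud(f)
cv2.imwrite('pics/t5c.png',cv2.resize(f['frame'][140:300,230:460],None,fx=3,fy=3,interpolation=cv2.INTER_CUBIC))
tilt(c=(.585-.058*.9336,-.0316+.058*.3584),yaw=-21)
m=(P[...,2]>.1)&(P[...,2]<.16)&(P[...,0]<.53)&(P[...,0]>.35)&(abs(P[...,1])<.12)
q=P[m]; u=np.array([.9336,-.3584]); d=q[:,:2]-[.444,.0225]
print('spout along',np.percentile(d@u,[0.5,2,5]),'across',np.percentile(d@[.3584,.9336],[1,50,99]))
E
```

```text
t 24.0 tip [ 0.5873 -0.03    0.125 ] yaw -21.1 offset [-0.2, 0.2, -0.0] turn -0.1 w 0.0458 F [ 0.3  0.5 -2.4]
side -1 x -0.08 z max 0.0873 25
side -1 x -0.06 z max 0.0816 22
side -1 x -0.04 z max 0.1435 15
side -1 x -0.02 z max 0.1448 12
side -1 x 0.0 z max 0.1426 27
side -1 x 0.02 z max 0.2121 29
side -1 x 0.04 z max 0.2322 38
side -1 x 0.06 z max 0.0038 4
side 1 x -0.08 z max 0.1261 38
side 1 x -0.06 z max 0.1446 33
side 1 x -0.04 z max 0.1453 34
side 1 x -0.02 z max 0.1446 36
side 1 x 0.0 z max 0.1807 40
side 1 x 0.02 z max 0.169 37
side 1 x 0.04 z max 0.2088 27
spout along [0.01442297 0.01565737 0.01816528] across [-0.01785372  0.00340623  0.02645713]
```

View pics/t5c.png

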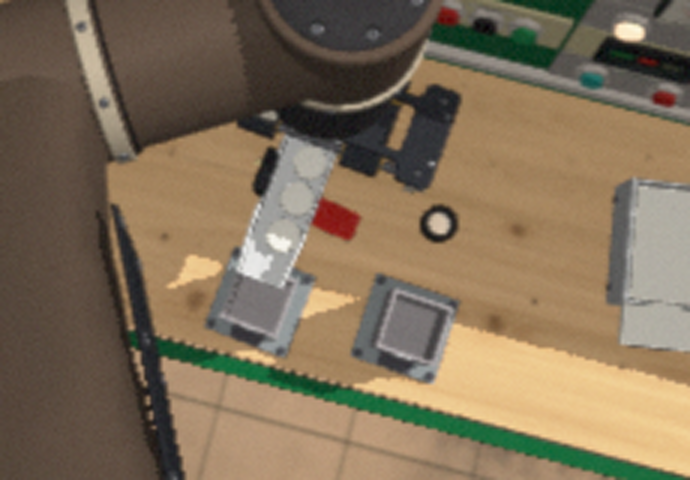

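The top crop shows four caps still in the chute (three at (313,160), (297,197), (280,240), the fourth under the gripper). The spout at (262,275) is over the tagged hopper, about 4 mm off to the left.

Emit:
send_rows --motion '[{"offset":[-0.3,0.4,0],"turn":0},{"offset":[-0.3,0.4,0.5],"turn":0},{"offset":[-0.3,0.4,1.5],"turn":0},{"offset":[-0.3,0.4,2.5],"turn":0},{"offset":[-0.3,0.4,3],"turn":0},{"offset":[-0.3,0.4,3.1],"turn":0},{"offset":[-0.3,0.4,3.1],"turn":0}]'

```text
t: 24.8
eef_pos: [0.5834, -0.0311, 0.2718]
ee_rot: [3.141, 0.001, -0.367]
force: [-0.7, 0.2, -2.3]
width: 0.0457
```

```bash
cat > sp.py <<'E'
from h import *
def spout():
    f=cam('top'); P=cloud(f); u=np.array([.9336,-.3584]); w=np.array([.3584,.9336])
    d=P[...,:2]-[.446,.0225]; x=d@u; y=d@w; z=P[...,2]
    m=(z>.089)&(z<.3)&(x<.09)&(x>-.05)&(abs(y)<.06)
    print('min x',np.percentile(x[m],[.5,2,5]).round(4),'y',np.percentile(y[m],[1,99]).round(4))
    for lo in np.arange(-.03,.10,.01):
        k=(x>lo)&(x<lo+.01)&(abs(y)<.035)&(z<.25); 
        if k.sum()>3: print(round(lo+.005,3),'z80',round(float(np.percentile(z[k],90)),4),'zmed mid',np.round(np.median(z[k&(abs(y)<.012)]),4),end=' | ')
    print()
go([.585,-.0316,.09],-21); spout()
E
python3 sp.py
```

```text
t 24.8 tip [ 0.5834 -0.0311  0.0938] yaw -21.0 offset [0.2, -0.0, 0.4] turn -0.0 w 0.0457 F [-0.7  0.2 -2.3]
min x [0.0083 0.0103 0.0133] y [-0.0209  0.0291]
-0.025 z80 0.0869 zmed mid 0.0188 | -0.015 z80 0.0719 zmed mid 0.008 | -0.005 z80 0.0782 zmed mid 0.0071 | 0.005 z80 0.0873 zmed mid 0.0078 | 0.015 z80 0.0959 zmed mid 0.093 | 0.025 z80 0.1033 zmed mid 0.0924 | 0.035 z80 0.1076 zmed mid 0.093 | 0.045 z80 0.1085 zmed mid 0.1044 | 0.055 z80 0.1105 zmed mid 0.1043 | 0.065 z80 0.1077 zmed mid 0.0945 | 0.075 z80 0.1541 zmed mid 0.1034 | 0.085 z80 0.1555 zmed mid 0.1052 | 0.095 z80 0.1554 zmed mid 0.0945 |
```

```bash
sed -i "s/(x<.09)&(x>-.05)/(x<.05)\&(x>-.05)/" sp.py && python3 - <<'E'
from sp import *
f=cam('top'); P=cloud(f); u=np.array([.9336,-.3584]); w=np.array([.3584,.9336])
d=P[...,:2]-[.446,.0225]; x=d@u; y=d@w; z=P[...,2]
for a,b in [(.012,.02),(.02,.03),(.03,.04),(.04,.055)]:
    k=(x>a)&(x<b)&(abs(y)<.06)&(z>.09)&(z<.2); print(a,np.percentile(y[k],[1,99]).round(4))
k=(z>.08)&(z<.089)&(x<.0)&(x>-.03)&(abs(y)<.05); print('rim y',np.percentile(y[k],[1,99]).round(4), 'x',x[k].min())
E
```

```text
t 24.85 tip [ 0.5835 -0.0311  0.0941] yaw -21.0 offset [0.2, -0.0, 0.4] turn -0.0 w 0.0455 F [ 0.4 -1.1 -2.1]
min x [-0.0223 -0.0018  0.0103] y [-0.0201  0.0239]
-0.025 z80 0.0877 zmed mid 0.0189 | -0.015 z80 0.0745 zmed mid 0.0081 | -0.005 z80 0.0769 zmed mid 0.0071 | 0.005 z80 0.0855 zmed mid 0.0084 | 0.015 z80 0.0968 zmed mid 0.0926 | 0.025 z80 0.1077 zmed mid 0.0933 | 0.035 z80 0.1101 zmed mid 0.0938 | 0.045 z80 0.1093 zmed mid 0.1047 | 0.055 z80 0.1107 zmed mid 0.1048 | 0.065 z80 0.1083 zmed mid 0.0938 | 0.075 z80 0.1537 zmed mid 0.1042 | 0.085 z80 0.1554 zmed mid 0.1053 | 0.095 z80 0.1556 zmed mid 0.0973 | 
0.012 [-0.0185  0.0216]
0.02 [-0.0207  0.0217]
0.03 [-0.02    0.0223]
0.04 [-0.021   0.0239]
rim y [-0.026   0.0256] x -0.026232800077726208
```

Emit:
send_rows --motion '[{"offset":[0,0,0.2],"turn":0},{"offset":[0,0,0.4],"turn":0},{"offset":[0,0,0.4],"turn":0}]'

```text
t: 25.25
eef_pos: [0.5833, -0.0312, 0.2681]
ee_rot: [-3.142, 0.0, -0.367]
force: [-0.2, 0.3, -1.4]
width: 0.0451
```

Emit:
send_rows --motion '[{"offset":[0,0,0],"turn":0},{"offset":[0,0,0],"turn":0},{"offset":[0,0,-0.5],"turn":0},{"offset":[-0.1,0,-1],"turn":0},{"offset":[-0.2,0,-1.4],"turn":0},{"offset":[-0.3,0,-1.7],"turn":0}]' --squeeze 5

```text
t: 25.85
eef_pos: [0.5806, -0.03, 0.2859]
ee_rot: [-3.141, -0.001, -0.367]
force: [0.1, -0.3, -1.6]
width: 0.0456
```

```bash
python3 sp.py
```

```text
t 25.85 tip [ 0.5806 -0.03    0.1079] yaw -21.0 offset [0.5, -0.0, 1.8] turn -0.0 w 0.0456 F [ 0.1 -0.3 -1.6]
min x [-0.0244  0.0011  0.0109] y [-0.0229  0.0231]
-0.025 z80 0.0869 zmed mid 0.0177 | -0.015 z80 0.0715 zmed mid 0.0073 | -0.005 z80 0.0769 zmed mid 0.0081 | 0.005 z80 0.0861 zmed mid 0.0076 | 0.015 z80 0.0946 zmed mid 0.0866 | 0.025 z80 0.1088 zmed mid 0.0893 | 0.035 z80 0.1052 zmed mid 0.0924 | 0.045 z80 0.1122 zmed mid 0.1045 | 0.055 z80 0.1123 zmed mid 0.1053 | 0.065 z80 0.1557 zmed mid 0.097 | 0.075 z80 0.1589 zmed mid 0.1083 | 0.085 z80 0.1592 zmed mid 0.109 | 0.095 z80 0.1618 zmed mid 0.1006 |
```

Emit:
send_rows --motion '[{"offset":[-0.1,0,-0.3],"turn":0},{"offset":[-0.2,0,-0.7],"turn":0},{"offset":[-0.4,0,-1.2],"turn":0},{"offset":[-0.5,0,-1.6],"turn":0},{"offset":[-0.7,0,-2.0],"turn":0},{"offset":[-0.9,0,-2.5],"turn":0},{"offset":[-0.9,0,-2.5],"turn":0},{"offset":[-0.9,0,-2.5],"turn":0}]'

```text
t: 26.7
eef_pos: [0.5721, -0.0268, 0.3104]
ee_rot: [-3.141, -0.0, -0.367]
force: [-0.4, -0.4, -0.3]
width: 0.0459
```

```bash
python3 - <<'E'
from sp import *
f=cam('top'); cv2.imwrite('pics/t6c.png',cv2.resize(f['frame'][160:290,270:430],None,fx=4,fy=4,interpolation=cv2.INTER_CUBIC))
E
```

```text
t 26.7 tip [ 0.5721 -0.0268  0.1324] yaw -21.0 offset [1.4, -0.0, 4.2] turn -0.0 w 0.0459 F [-0.4 -0.4 -0.3]
min x [-0.0253 -0.0092  0.0075] y [-0.0214  0.0238]
-0.025 z80 0.0867 zmed mid 0.0191 | -0.015 z80 0.0753 zmed mid 0.007 | -0.005 z80 0.0756 zmed mid 0.0069 | 0.005 z80 0.0883 zmed mid 0.0081 | 0.015 z80 0.1011 zmed mid 0.0866 | 0.025 z80 0.1052 zmed mid 0.0905 | 0.035 z80 0.1115 zmed mid 0.1055 | 0.045 z80 0.1176 zmed mid 0.1103 | 0.055 z80 0.1657 zmed mid 0.1105 | 0.065 z80 0.1701 zmed mid 0.1175 | 0.075 z80 0.1726 zmed mid 0.1194 | 0.085 z80 0.1536 zmed mid 0.1205 | 0.095 z80 0.1434 zmed mid 0.1265 |
```

View pics/t6c.png

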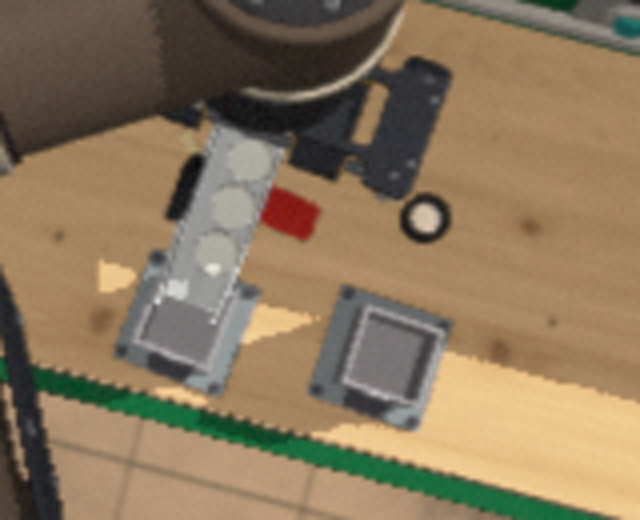

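Emit:
send_rows --motion '[{"offset":[-0.2,0,-0.4],"turn":0},{"offset":[-0.4,0,-0.8],"turn":0},{"offset":[-0.7,0,-1.3],"turn":0},{"offset":[-1.0,0,-1.7],"turn":0},{"offset":[-1.3,0,-2.2],"turn":0},{"offset":[-1.6,0,-2.6],"turn":0},{"offset":[-1.6,0,-2.6],"turn":0},{"offset":[-1.6,0,-2.6],"turn":0}]'

```text
t: 27.6
eef_pos: [0.5572, -0.021, 0.3365]
ee_rot: [-3.141, -0.001, -0.367]
force: [0.5, -0.4, -1.2]
width: 0.0463
```

```bash
python3 - <<'E'
from sp import *
f=cam('top'); g=cam('scene')
a=cv2.resize(f['frame'][160:290,270:430],None,fx=2.5,fy=2.5,interpolation=cv2.INTER_CUBIC); b=cv2.resize(g['frame'][150:280,270:430],None,fx=2.5,fy=2.5,interpolation=cv2.INTER_CUBIC)
cv2.imwrite('pics/t7c.png',np.hstack([a,b]))
E
```

```text
t 27.6 tip [ 0.5572 -0.021   0.1585] yaw -21.0 offset [3.0, -0.0, 6.8] turn -0.0 w 0.0463 F [ 0.5 -0.4 -1.2]
min x [-0.0157 -0.      0.0063] y [-0.0237  0.03  ]
-0.025 z80 0.0872 zmed mid 0.0434 | -0.015 z80 0.0705 zmed mid 0.0587 | -0.005 z80 0.0856 zmed mid 0.0616 | 0.005 z80 0.1016 zmed mid 0.0576 | 0.015 z80 0.104 zmed mid 0.0845 | 0.025 z80 0.1129 zmed mid 0.091 | 0.035 z80 0.1702 zmed mid 0.0974 | 0.045 z80 0.1774 zmed mid 0.1039 | 0.055 z80 0.1824 zmed mid 0.1099 | 0.065 z80 0.174 zmed mid 0.1173 | 0.075 z80 0.1573 zmed mid 0.1238 | 0.085 z80 0.2476 zmed mid 0.13 | 0.095 z80 0.2447 zmed mid 0.1367 |
```

View pics/t7c.png

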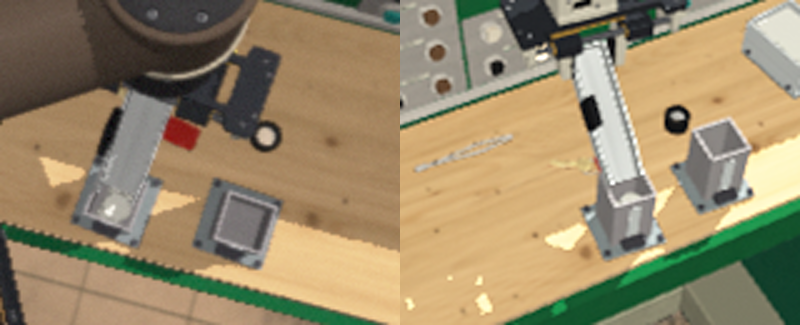

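Both views show the chute empty and steeply tilted, with the caps piled in the tagged hopper (left view (115,205)). The pile reaches about 0.06 m, which matches four stacked caps. I'll reverse the arc to level, lock the grip and lift off.

Emit:
send_rows --motion '[{"offset":[0.4,0,0.7],"turn":0},{"offset":[0.9,0,1.5],"turn":0},{"offset":[1.3,0,2.2],"turn":0},{"offset":[1.7,0,2.9],"turn":0},{"offset":[2.0,0,3.6],"turn":0},{"offset":[2.3,0,4.3],"turn":0},{"offset":[2.5,0,5.0],"turn":0},{"offset":[2.6,0,5.4],"turn":0}]'

```text
t: 28.55
eef_pos: [0.5816, -0.0306, 0.2813]
ee_rot: [3.141, 0.001, -0.367]
force: [0.2, -0.1, -0.8]
width: 0.0461
```

Emit:
send_rows --motion '[{"offset":[0.1,0,0.5],"turn":0},{"offset":[0.2,0,1],"turn":0},{"offset":[0.2,0,1.4],"turn":0},{"offset":[0.2,0,1.4],"turn":0}]'

```text
t: 28.95
eef_pos: [0.5832, -0.0311, 0.2677]
ee_rot: [3.141, 0.0, -0.367]
force: [0.4, -0.0, -0.9]
width: 0.0458
```

```bash
python3 - <<'E'
from sp import *
E
```

```text
t 28.95 tip [ 0.5832 -0.0311  0.0897] yaw -21.0 offset [0.2, -0.0, -0.0] turn -0.0 w 0.0458 F [ 0.4 -0.  -0.9]
min x [-0.0175  0.0071  0.008 ] y [-0.0215  0.0237]
-0.025 z80 0.0876 zmed mid 0.0436 | -0.015 z80 0.0701 zmed mid 0.0579 | -0.005 z80 0.0773 zmed mid 0.0583 | 0.005 z80 0.0897 zmed mid 0.0574 | 0.015 z80 0.1076 zmed mid 0.0902 | 0.025 z80 0.1004 zmed mid 0.09 | 0.035 z80 0.0945 zmed mid 0.0896 | 0.045 z80 0.1072 zmed mid 0.0897 | 0.055 z80 0.0938 zmed mid 0.0893 | 0.065 z80 0.0932 zmed mid 0.0889 | 0.075 z80 0.1492 zmed mid 0.0874 | 0.085 z80 0.1493 zmed mid 0.0875 | 0.095 z80 0.1494 zmed mid 0.0882 |
```

Emit:
send_rows --motion '[{"offset":[0,0,0],"turn":0},{"offset":[0,0,0],"turn":0},{"offset":[0,0,-1.5],"turn":0},{"offset":[0,0,-3],"turn":0},{"offset":[-0.6,-2,-3],"turn":0},{"offset":[-1.7,-6,-3],"turn":0},{"offset":[-2.9,-10,-3],"turn":0},{"offset":[-4,-14,-3],"turn":0}]' --squeeze 60

```text
t: 29.8
eef_pos: [0.5961, 0.1152, 0.2986]
ee_rot: [-3.141, -0.0, -0.368]
force: [0.8, -0.4, -2.2]
width: 0.0455
```

Emit:
send_rows --motion '[{"offset":[-1.1,-4,0],"turn":0},{"offset":[-2.3,-8,0],"turn":0},{"offset":[-3.5,-12,0],"turn":0},{"offset":[-4.6,-16,0],"turn":0},{"offset":[-5.6,-19.5,0],"turn":0},{"offset":[-6.2,-21.4,0],"turn":0},{"offset":[-6.2,-21.4,3],"turn":0},{"offset":[-6.2,-21.4,6],"turn":0}]'

```text
t: 30.6
eef_pos: [0.6151, 0.3368, 0.2383]
ee_rot: [-3.14, -0.001, -0.366]
force: [0.2, -0.4, -3.3]
width: 0.0455
```

```bash
python3 - <<'E'
from h import *
go([.615,.336,.005],-22); tilt()
E
```

```text
t 30.6 tip [0.6151 0.3368 0.0603] yaw -21.0 offset [0.0, 0.1, 5.5] turn 1.0 w 0.0455 F [ 0.2 -0.4 -3.3]
side -1 x -0.08 z max 0.081 24
side -1 x -0.06 z max 0.0801 42
side -1 x -0.04 z max 0.0786 40
side -1 x -0.02 z max 0.0793 39
side -1 x 0.0 z max 0.0784 41
side -1 x 0.02 z max 0.2884 62
side -1 x 0.04 z max 0.1708 31
side -1 x 0.06 z max 0.1693 32
side -1 x 0.08 z max 0.1701 28
side 1 x -0.08 z max 0.0772 19
side 1 x -0.06 z max 0.0802 37
side 1 x -0.04 z max 0.0795 42
side 1 x -0.02 z max 0.1059 63
side 1 x 0.0 z max 0.1161 93
side 1 x 0.02 z max 0.1086 68
side 1 x 0.04 z max 0.0695 4
```

Emit:
send_rows --motion '[{"offset":[0,0,2],"turn":0},{"offset":[0,0,4],"turn":0},{"offset":[0,0,4.9],"turn":0},{"offset":[0,0,5.2],"turn":0},{"offset":[0,0,5.2],"turn":0}]'

```text
t: 31.15
eef_pos: [0.6154, 0.3359, 0.1868]
ee_rot: [-3.141, -0.0, -0.367]
force: [0.1, 0.1, -1.1]
width: 0.0454
```

Emit:
send_rows --motion '[{"offset":[0,0,0],"turn":0},{"offset":[0,0,0.1],"turn":0},{"offset":[0,0,0.1],"turn":0}]' --squeeze 4

```text
t: 31.45
eef_pos: [0.6153, 0.3361, 0.186]
ee_rot: [-3.14, -0.001, -0.367]
force: [0.1, 0.0, -0.9]
width: 0.0458
```

Emit:
send_rows --motion '[{"offset":[0,0,0],"turn":0},{"offset":[0,0,0],"turn":0},{"offset":[0,0,0],"turn":0},{"offset":[0,0,0],"turn":0},{"offset":[0,0,-4],"turn":0},{"offset":[0,0,-9],"turn":0},{"offset":[0,0,-14],"turn":0},{"offset":[0,0,-18],"turn":0}]' --hand 0.6

```text
t: 32.25
eef_pos: [0.6152, 0.3359, 0.3687]
ee_rot: [-3.14, -0.002, -0.367]
force: [1.1, 0.8, 0.2]
width: 0.07
```

```bash
python3 - <<'E'
from h import *
f=cam('top'); P=cloud(f); Z=P[...,2]
m=(Z>.017)&(Z<.03)&(P[...,0]>.45)&(P[...,0]<.68)&(P[...,1]>.28)&(P[...,1]<.43)
print('chute',cv2.minAreaRect(P[m][:,:2].astype(np.float32)),np.percentile(Z[m],[10,50,90]))
tilt()
# magazine & cover
x,y=P[...,0],P[...,1]
r=(x>.36)&(x<.58)&(y<-.25)&(y>-.43)
for n,lo,hi in [('mag',.045,.075),('cov',.027,.04),('rail',.018,.026)]:
    k=((Z>lo)&(Z<hi)&r).astype(np.uint8); nn,l,s,c=cv2.connectedComponentsWithStats(k)
    for i in range(1,nn):
        if s[i,4]>40:
            q=P[l==i]; print(n,s[i,4],cv2.minAreaRect(q[:,:2].astype(np.float32)),'z',np.round(np.percentile(q[:,2],[5,50,95]),4))
go([.41,-.328,.15],0)
E
```

```text
chute ((0.5604044198989868, 0.35865288972854614), (0.04643100127577782, 0.1609821617603302), 69.01943969726562) [0.0186774  0.02327723 0.02698167]
side -1 x -0.08 z max 0.0254 15
side -1 x -0.06 z max 0.0232 34
side -1 x -0.04 z max 0.023 32
side -1 x -0.02 z max 0.0241 33
side -1 x 0.0 z max 0.0252 31
side -1 x 0.02 z max 0.0252 26
side -1 x 0.04 z max 0.2823 48
side -1 x 0.06 z max 0.0269 35
side -1 x 0.08 z max 0.2953 28
side 1 x -0.08 z max 0.0248 14
side 1 x -0.06 z max 0.0238 32
side 1 x -0.04 z max 0.023 34
side 1 x -0.02 z max 0.0538 55
side 1 x 0.0 z max 0.0644 84
side 1 x 0.02 z max 0.0556 58
side 1 x 0.04 z max 0.0245 12
mag 1316 ((0.4921026825904846, -0.33822962641716003), (0.08278992772102356, 0.1089453473687172), 83.51275634765625) z [0.0475 0.0519 0.0615]
cov 363 ((0.42275089025497437, -0.33040115237236023), (0.06686779856681824, 0.039859872311353683), 83.99227142333984) z [0.0295 0.0332 0.0368]
t 32.35 tip [0.6163 0.3365 0.1952] yaw -21.0 offset [4.5, 69.5, 3.9] turn -21.0 w 0.0702 F [0.2 0.  0.4]
```

Emit:
send_rows --motion '[{"offset":[0.3,4.5,0],"turn":-2},{"offset":[5.5,69.5,0],"turn":-14.5},{"offset":[5.5,69.5,0],"turn":-14.5},{"offset":[5.5,69.5,0],"turn":-14.5},{"offset":[5.5,69.5,0],"turn":-14.5},{"offset":[5.5,69.5,0],"turn":-14.5},{"offset":[5.5,69.5,0],"turn":-14.5},{"offset":[5.5,69.5,0],"turn":-14.5}]' --hand 0.95

```text
t: 33.15
eef_pos: [0.5016, -0.0446, 0.3653]
ee_rot: [-3.141, -0.001, -0.113]
force: [2.0, -0.5, 0.3]
width: 0.0853
```

```bash
python3 -c "
from h import *
go([.40,-.328,.17],-6.5)"
```

```text
t 33.15 tip [ 0.5016 -0.0446  0.1873] yaw -6.5 offset [-6.9, 29.3, 1.7] turn 0.0 w 0.0853 F [ 2.  -0.5  0.3]
```

Emit:
send_rows --motion '[{"offset":[-6.9,29.3,0],"turn":0},{"offset":[-6.9,29.3,0],"turn":0},{"offset":[-6.9,29.3,0],"turn":0},{"offset":[-6.9,29.3,0],"turn":0},{"offset":[-6.9,29.3,0],"turn":0},{"offset":[-6.9,29.3,0],"turn":0},{"offset":[-6.9,29.3,0],"turn":0},{"offset":[-6.9,29.3,0],"turn":0}]'

```text
t: 33.95
eef_pos: [0.3999, -0.3273, 0.3648]
ee_rot: [-3.141, 0.0, -0.117]
force: [0.1, 0.1, 0.2]
width: 0.0855
```

```bash
python3 - <<'E'
from h import *
f=cam('wrist','w8.png'); P=cloud(f); Z=P[...,2]; x,y=P[...,0],P[...,1]
r=(x>.33)&(x<.6)&(y<-.25)&(y>-.43)&(f['range_z']>0)
for n,lo,hi in [('mag',.05,.065),('cov',.028,.038),('inner',.04,.055)]:
    k=((Z>lo)&(Z<hi)&r).astype(np.uint8); nn,l,s,c=cv2.connectedComponentsWithStats(k)
    for i in range(1,nn):
        if s[i,4]>300:
            q=P[l==i]; print(n,s[i],cv2.minAreaRect(q[:,:2].astype(np.float32)),'z',np.round(np.percentile(q[:,2],[5,50,95]),4))
a=np.radians(-6.5);t=np.array([.490,-.338])-.0705*np.array([np.cos(a),np.sin(a)]); print(t)
go(list(t)+[.016],-6.5)
E
```

```text
mag [ 267    1  112  152 3387] ((0.4893823564052582, -0.3389412462711334), (0.08135438710451126, 0.10947839170694351), 83.3714370727539) z [0.0521 0.0598 0.0612]
mag [  279    12    87   134 10596] ((0.4891769289970398, -0.3388139605522156), (0.06591840088367462, 0.09930059313774109), 83.34858703613281) z [0.0502 0.0512 0.0524]
cov [ 285  146   75   43 2926] ((0.4185977578163147, -0.3307243883609772), (0.06623455137014389, 0.03814326971769333), 83.24427032470703) z [0.032  0.0332 0.0344]
inner [  275     7    96   143 12310] ((0.4884404242038727, -0.33881357312202454), (0.0715351551771164, 0.10621531307697296), 83.30536651611328) z [0.0489 0.0511 0.0525]
[ 0.41995318 -0.33001917]
t 34.0 tip [ 0.4005 -0.3263  0.1869] yaw -6.6 offset [2.0, 0.1, 17.1] turn -0.1 w 0.0853 F [-0.2  0.8  0.5]
```

View pics/w8.png

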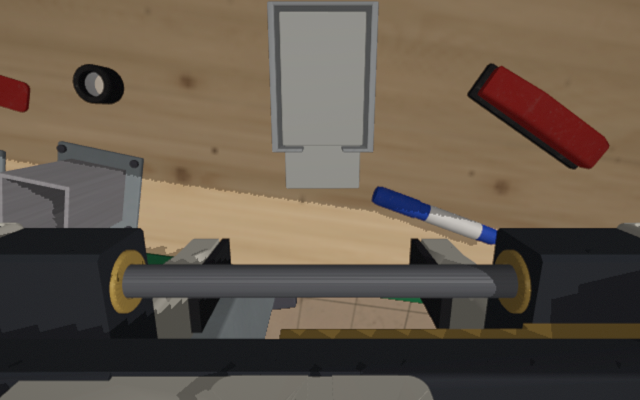

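The wrist view shows the magazine at (320,75), the cover's protruding end at (322,170), and a blue and white marker at (435,215) close to the right finger's path.

```bash
python3 - <<'E'
from h import *
f=cam('wrist'); P=cloud(f)
for u,v in [(378,190),(385,198),(395,196),(410,207),(430,213),(460,224),(485,236)]: print((u,v),np.round(P[v,u],3))
hsv=cv2.cvtColor(f['frame'],cv2.COLOR_BGR2HSV)
m=(hsv[...,0]>100)&(hsv[...,0]<130)&(hsv[...,1]>120)&(P[...,2]>.003)&(P[...,2]<.04)&(P[...,1]<-.3)
q=P[m]; print(len(q),q.min(0).round(3),q.max(0).round(3)); i=q[:,1].argmax(); print(q[i])
E
```

```text
(378, 190) [ 0.389 -0.38   0.014]
(385, 198) [ 0.381 -0.386  0.019]
(395, 196) [ 0.382 -0.395  0.018]
(410, 207) [ 0.37  -0.409  0.019]
(430, 213) [ 0.361 -0.428  0.018]
(460, 224) [ 0.347 -0.456  0.018]
(485, 236) [ 0.332 -0.48   0.018]
1209 [ 0.321 -0.494  0.009] [ 0.39  -0.375  0.021]
[ 0.37868255 -0.3750896   0.01158753]
```

Emit:
send_rows --motion '[{"offset":[1,0.1,3],"turn":0},{"offset":[2,0.2,7],"turn":0},{"offset":[2,0.2,11],"turn":0},{"offset":[2,0.2,14],"turn":0},{"offset":[2,0.2,15.7],"turn":0},{"offset":[2,0.2,16.1],"turn":0},{"offset":[2,0.2,16.1],"turn":0}]'

```text
t: 34.75
eef_pos: [0.4212, -0.3294, 0.2041]
ee_rot: [-3.142, 0.001, -0.112]
force: [-0.2, -0.2, -0.1]
width: 0.0855
```

Emit:
send_rows --motion '[{"offset":[0,0,0],"turn":0},{"offset":[0,0,0],"turn":0},{"offset":[0,0,0],"turn":0},{"offset":[0,0,0],"turn":0},{"offset":[0,0,0],"turn":0},{"offset":[0,0,0],"turn":0}]' --hand -1 --squeeze 15

```text
t: 35.35
eef_pos: [0.4208, -0.3305, 0.2052]
ee_rot: [3.141, -0.002, -0.114]
force: [-0.6, 2.1, 7.3]
width: 0.0658
```

```bash
python3 -c "
from h import *
go([.42,-.3307,.026],-6.6)"
```

```text
t 35.35 tip [ 0.4208 -0.3305  0.0272] yaw -6.5 offset [-0.1, 0.0, 0.1] turn 0.1 w 0.0658 F [-0.6  2.1  7.3]
```

Emit:
send_rows --motion '[{"offset":[0,0,-0.1],"turn":0},{"offset":[0,0,-0.1],"turn":0},{"offset":[-0.5,0,-0.1],"turn":0},{"offset":[-1.2,0,-0.1],"turn":0},{"offset":[-2,0,-0.1],"turn":0},{"offset":[-2.7,0,-0.1],"turn":0}]' --squeeze 60

```text
t: 35.95
eef_pos: [0.3931, -0.3273, 0.2053]
ee_rot: [3.141, -0.001, -0.114]
force: [2.5, -0.5, -1.0]
width: 0.065
```

```bash
cat > cv.py <<'E'
from h import *
def look(n='top',save=None):
    f=cam(n,save); P=cloud(f); Z=P[...,2]; x,y=P[...,0],P[...,1]
    r=(x>.28)&(x<.6)&(y<-.25)&(y>-.43)&(f['range_z']>0)
    for n,lo,hi in [('mag',.056,.066),('cov',.028,.038),('inner',.038,.056)]:
        k=((Z>lo)&(Z<hi)&r).astype(np.uint8); nn,l,s,c=cv2.connectedComponentsWithStats(k)
        for i in range(1,nn):
            if s[i,4]>40:
                q=P[l==i]; R=cv2.minAreaRect(q[:,:2].astype(np.float32)); print(n,s[i,4],np.round(R[0],4),np.round(R[1],3),round(R[2],1),'z',np.round(np.percentile(q[:,2],[5,50,95]),4))
E
python3 -c "
from cv import *
go([.348,-.3225,.026],-6.6); look()"
```

```text
t 35.95 tip [ 0.3931 -0.3273  0.0273] yaw -6.5 offset [-4.5, 0.0, 0.1] turn 0.1 w 0.065 F [ 2.5 -0.5 -1. ]
mag 102 [ 0.5233 -0.3417] [0.082 0.047] 82.7 z [0.0568 0.0601 0.0633]
inner 334 [ 0.5235 -0.344 ] [0.071 0.042] 82.8 z [0.0433 0.0504 0.0539]
```

Emit:
send_rows --motion '[{"offset":[-0.8,0,0],"turn":0},{"offset":[-1.6,0,0],"turn":0},{"offset":[-2.4,0,0],"turn":0},{"offset":[-3.2,0,0],"turn":0},{"offset":[-4,0,0],"turn":0},{"offset":[-4.6,0,0],"turn":0},{"offset":[-4.6,0,0],"turn":0}]'

```text
t: 36.7
eef_pos: [0.3466, -0.3218, 0.205]
ee_rot: [-3.141, 0.001, -0.114]
force: [0.3, -0.3, 1.8]
width: 0.065
```

```bash
python3 - <<'E'
from cv import *
go([.348,-.3225,.026],-6.6); look('wrist','w9.png'); look()
E
```

```text
t 36.7 tip [ 0.3466 -0.3218  0.027 ] yaw -6.6 offset [0.1, 0.0, 0.1] turn 0.0 w 0.065 F [ 0.3 -0.3  1.8]
mag 1452 [ 0.445  -0.3053] [0.025 0.014] 83.1 z [0.057  0.0599 0.0612]
mag 1487 [ 0.4385 -0.3617] [0.025 0.014] 83.6 z [0.0569 0.0599 0.0611]
mag 152 [ 0.3625 -0.2797] [0.014 0.001] 84.2 z [0.0563 0.0582 0.0602]
mag 144 [ 0.3527 -0.3652] [0.013 0.001] 84.2 z [0.0563 0.0582 0.0601]
mag 109 [ 0.3453 -0.2882] [0.001 0.01 ] 84.2 z [0.0568 0.062  0.0656]
mag 113 [ 0.3379 -0.3527] [0.001 0.009] 83.4 z [0.0571 0.0624 0.0656]
cov 55 [ 0.4521 -0.2989] [0.001 0.012] 83.2 z [0.0353 0.0365 0.0379]
cov 212 [ 0.4452 -0.3695] [0.001 0.013] 83.4 z [0.0285 0.0333 0.0376]
cov 412 [ 0.4381 -0.333 ] [0.033 0.002] 81.6 z [0.0286 0.0327 0.0374]
cov 50 [ 0.4397 -0.2964] [0.001 0.006] 2.4 z [0.029  0.0334 0.0378]
cov 47 [ 0.4314 -0.3693] [0.007 0.001] 79.5 z [0.0285 0.0334 0.0378]
cov 27795 [ 0.3851 -0.3258] [0.097 0.081] 83.3 z [0.0321 0.0331 0.0342]
cov 520 [ 0.3273 -0.3187] [0.066 0.004] 82.4 z [0.0319 0.0328 0.0339]
inner 413 [ 0.4502 -0.2987] [0.001 0.014] 83.5 z [0.0391 0.0473 0.055 ]
inner 8264 [ 0.4439 -0.3335] [0.08  0.018] 83.4 z [0.0408 0.0422 0.0504]
inner 453 [ 0.4422 -0.3692] [0.001 0.014] 83.7 z [0.0392 0.0474 0.055 ]
inner 778 [ 0.3605 -0.2832] [0.019 0.007] 56.4 z [0.039  0.047  0.0549]
inner 775 [ 0.3517 -0.3608] [0.007 0.019] 21.7 z [0.039  0.0472 0.055 ]
mag 92 [ 0.5092 -0.3028] [0.027 0.095] 67.9 z [0.0568 0.0597 0.0637]
mag 116 [ 0.4888 -0.3672] [0.023 0.109] 82.1 z [0.0568 0.0605 0.0636]
inner 977 [ 0.494  -0.3372] [0.08  0.103] 82.9 z [0.0391 0.0429 0.0506]
```

View pics/w9.png

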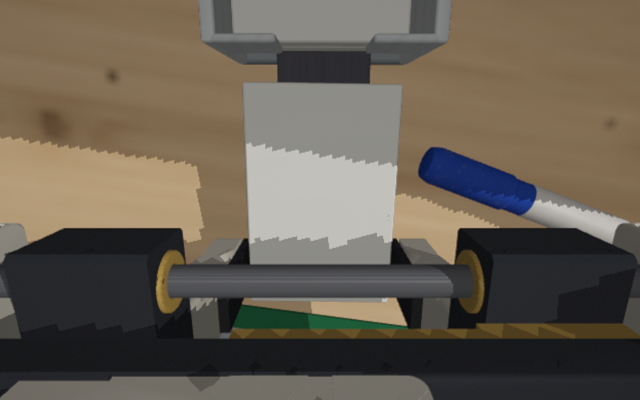

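The cover is clear of the magazine (far edge at row 85, magazine at row 60) and flat at z .033. The stack has dropped one plate and the marker is untouched. Now lifting it.

Emit:
send_rows --motion '[{"offset":[0,0,-2],"turn":0},{"offset":[0,0,-5],"turn":0},{"offset":[0,0,-9],"turn":0},{"offset":[1.5,-2,-11],"turn":0},{"offset":[4,-5,-11],"turn":0},{"offset":[6,-9,-11],"turn":3},{"offset":[6.5,-13,-11],"turn":6},{"offset":[7,-16,-11],"turn":9}]'

```text
t: 37.6
eef_pos: [0.4362, -0.1692, 0.3149]
ee_rot: [-3.142, 0.001, -0.273]
force: [0.3, -0.5, -0.6]
width: 0.0645
```

```bash
python3 - <<'E'
from h import *
go([.417,.0323,.137],-20)
f=cam('top'); P=cloud(f); s=get_state()
E
```

```text
t 37.6 tip [ 0.4362 -0.1692  0.1369] yaw -15.6 offset [-7.3, -18.9, -0.0] turn 4.4 w 0.0645 F [ 0.3 -0.5 -0.6]
```

Emit:
send_rows --motion '[{"offset":[-0.5,-3,0],"turn":1},{"offset":[-1.5,-7,0],"turn":2},{"offset":[-3,-11,0],"turn":3},{"offset":[-5,-15,0],"turn":4},{"offset":[-6.7,-18,0],"turn":4.4},{"offset":[-7.3,-18.9,0],"turn":4.4},{"offset":[-7.3,-18.9,0],"turn":4.4}]'

```text
t: 38.35
eef_pos: [0.4157, 0.0318, 0.3152]
ee_rot: [-3.142, 0.0, -0.345]
force: [-0.1, -0.2, -1.4]
width: 0.0649
```

```bash
cat > pl.py <<'E'
from h import *
def pl(lo=.1,hi=.16,n='top',save=None):
    f=cam(n,save); P=cloud(f); Z=P[...,2]; x,y=P[...,0],P[...,1]
    r=(x>.34)&(x<.55)&(y<.12)&(y>-.07)&(f['range_z']>0)
    k=((Z>lo)&(Z<hi)&r).astype(np.uint8); nn,l,s,c=cv2.connectedComponentsWithStats(k)
    for i in range(1,nn):
        if s[i,4]>60:
            q=P[l==i]; R=cv2.minAreaRect(q[:,:2].astype(np.float32)); print(n,s[i,4],np.round(R[0],4),np.round(R[1],3),round(R[2],1),'z',np.round(np.percentile(q[:,2],[5,50,95]),4))
    return f,P
E
python3 - <<'E'
from pl import *
go([.417,.0323,.137],-20)
pl(); pl(n='wrist',save='w10.png'); pl(.07,.095); f,P=pl(.07,.095,'wrist')
E
```

```text
t 38.35 tip [0.4157 0.0318 0.1372] yaw -19.7 offset [0.1, -0.1, 0.0] turn 0.3 w 0.0649 F [-0.1 -0.2 -1.4]
wrist 28802 [0.4524 0.0186] [0.097 0.081] 70.0 z [0.1418 0.1429 0.1446]
wrist 556 [0.3974 0.0385] [0.065 0.004] 70.2 z [0.1421 0.1431 0.144 ]
```

View pics/w10.png

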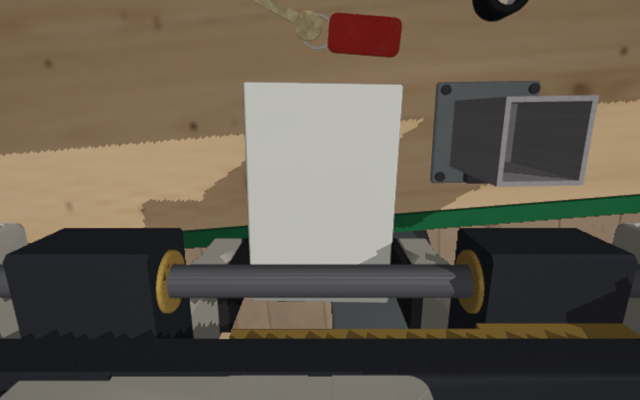

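The wrist view shows the plate held flat over the tagged hopper ((250–400, 85–300)), with the tag at (365,35) and the other hopper's rim at (550,140). I'll check the top-camera bias against the visible hopper B.

```bash
python3 - <<'E'
from h import *
for n in ('wrist','top'):
    f=cam(n); P=cloud(f); x,y,z=P[...,0],P[...,1],P[...,2]
    m=(z>.082)&(z<.09)&(y<-.06)&(y>-.16)&(x>.36)&(x<.48)&(f['range_z']>0)
    q=P[m][:,:2].astype(np.float32); print(n,len(q),cv2.minAreaRect(q))
E
```

```text
wrist 2566 ((0.41852784156799316, -0.1090436577796936), (0.053717564791440964, 0.05215736851096153), 71.20533752441406)
top 89 ((0.4212433695793152, -0.10911920666694641), (0.05240114778280258, 0.051369212567806244), 71.58287048339844)
```

Emit:
send_rows --motion '[{"offset":[0.1,-0.1,1.5],"turn":0.3},{"offset":[0.1,-0.1,3],"turn":0.3},{"offset":[0.1,-0.1,4],"turn":0.3},{"offset":[0.1,-0.1,4.5],"turn":0.3},{"offset":[0.1,-0.1,4.7],"turn":0.3},{"offset":[0.1,-0.1,4.7],"turn":0.3}]'

```text
t: 39.25
eef_pos: [0.4173, 0.0311, 0.2682]
ee_rot: [3.141, 0.0, -0.353]
force: [-0.3, 0.1, 0.2]
width: 0.0648
```

```bash
python3 - <<'E'
from pl import *
go([.416,.0325,.09],-20)
f,P=pl(.085,.105,'wrist')
for v in range(78,92,2): print(v,np.round(P[v,320],4),end=' ')
print()
for v in (296,298,300,302,304,306): print(v,np.round(P[v,320],4),end=' ')
E
```

```text
t 39.25 tip [0.4173 0.0311 0.0902] yaw -20.2 offset [-0.2, -0.1, 0.0] turn -0.2 w 0.0648 F [-0.3  0.1  0.2]
wrist 27991 [0.4537 0.0183] [0.097 0.081] 69.6 z [0.0949 0.096  0.0972]
wrist 556 [0.3994 0.0386] [0.065 0.003] 69.1 z [0.0953 0.0962 0.0971]
78 [ 5.007e-01  9.000e-04 -2.000e-04] 80 [0.4995 0.0014 0.0006] 82 [ 0.4984  0.0017 -0.0014] 84 [0.4911 0.0045 0.0949] 86 [0.4903 0.0048 0.0957] 88 [0.4895 0.0051 0.0961] 90 [0.4888 0.0053 0.0958] 
296 [0.441  0.0229 0.1722] 298 [0.3998 0.038  0.096 ] 300 [0.3992 0.0382 0.0967] 302 [-0.1088  0.2241 -0.8292] 304 [-0.1173  0.2272 -0.8318] 306 [-0.1233  0.2295 -0.8299]
```

Emit:
send_rows --motion '[{"offset":[-0.2,-0.1,0.1],"turn":0},{"offset":[-0.2,-0.1,0.15],"turn":0},{"offset":[-0.2,-0.1,0.15],"turn":0}]' --squeeze 5

```text
t: 39.6
eef_pos: [0.4157, 0.033, 0.2671]
ee_rot: [-3.141, -0.001, -0.352]
force: [-2.0, 1.2, 4.1]
width: 0.0661
```

Emit:
send_rows --motion '[{"offset":[0,0,0],"turn":0},{"offset":[0,0,0],"turn":0},{"offset":[0,0,0],"turn":0},{"offset":[0,0,0],"turn":0},{"offset":[0,0,0],"turn":0},{"offset":[0,0,-3],"turn":0},{"offset":[0,0,-8],"turn":0},{"offset":[0,0,-13],"turn":0}]' --hand 0.9

```text
t: 40.4
eef_pos: [0.4152, 0.0325, 0.3979]
ee_rot: [3.14, 0.001, -0.353]
force: [1.5, 1.2, 0.7]
width: 0.083
```

Emit:
send_rows --motion '[{"offset":[0,5,-1],"turn":0},{"offset":[0,10,-2],"turn":0},{"offset":[0,15,-2],"turn":0},{"offset":[0,20,-2],"turn":0},{"offset":[0,20,-2],"turn":0}]'

```text
t: 40.9
eef_pos: [0.3439, -0.1588, 0.4167]
ee_rot: [3.141, 0.0, -0.359]
force: [0.2, 0.9, 0.1]
width: 0.0833
```

```bash
python3 - <<'E'
from pl import *
import cv as C
go([.416,.0325,.09],-20)
f,P=pl(.085,.105); cv2.imwrite('pics/t11.png',cv2.resize(f['frame'][130:290,160:490],None,fx=2.4,fy=2.4,interpolation=cv2.INTER_CUBIC))
pl(.085,.105,'scene')
C.look()
E
```

```text
t 40.9 tip [ 0.3439 -0.1588  0.2387] yaw -20.6 offset [0.0, -20.4, 14.9] turn -0.6 w 0.0833 F [0.2 0.9 0.1]
top 1035 [0.4456 0.0236] [0.066 0.1  ] 68.7 z [0.0926 0.0955 0.0988]
scene 697 [0.4395 0.0227] [0.068 0.103] 69.3 z [0.091  0.095  0.0983]
mag 237 [ 0.4926 -0.3383] [0.083 0.109] 83.4 z [0.0566 0.0601 0.0639]
cov 41 [ 0.4978 -0.3753] [0.086 0.012] 1.2 z [0.0307 0.0335 0.0372]
inner 70 [ 0.4965 -0.2986] [0.002 0.107] 83.2 z [0.0395 0.0483 0.0555]
inner 987 [ 0.4913 -0.3397] [0.073 0.106] 82.4 z [0.0394 0.0426 0.0491]
```

View pics/t11.png

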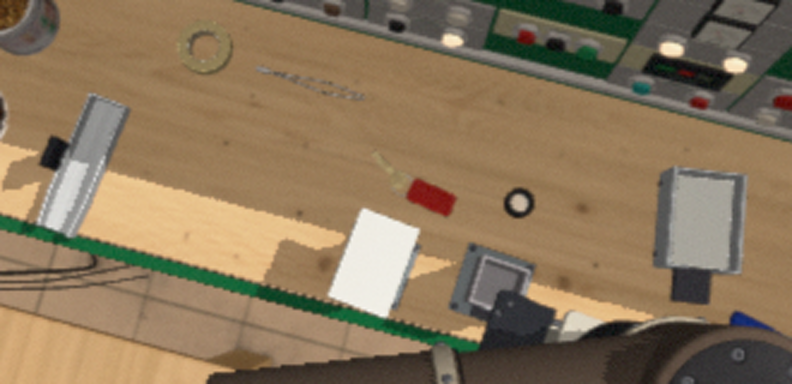

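The crop shows the plate lying squarely on the tagged hopper at (375,262) and the empty chute standing at (85,165). The tag, loupe, tape and tweezers look unmoved, the magazine holds its stack, and no caps are loose.

```bash
python3 -c "
from station import *
print(job_done())"
```

```text
the job is handed in; nothing more can be done
None
```

The job is done and handed in after about 41 s of robot time; the interface gave no verdict.

**What I did**
- **Caps:** I put all four caps present into the chute. The first one slipped out because I lifted before the fingers had closed, so I picked it up again.
- **Tipping:** The tool can only turn about its own vertical axis, so I pinched the chute across its side walls near the closed end. With the nose resting on the rim of the tagged hopper (the left one), I loosened the grip and raised the rear to about 33°.
- **Chute and cover:** I stood the chute back near where it started. Then I drew out the lowest cover and laid it on the tagged hopper.

**Last checks**
- **Cover:** In the top view its centre is within about 1 mm of the hopper's centre. It is square to within a degree or two, with its top at z ≈ 0.095 m, which is flat on the rim.
- **Caps:** The chute was empty after tipping. The pile in the hopper reached about 58 mm, which fits four caps, but I did not count them one by one. The last top view shows no loose caps.
- **Chute:** It stood upright with its walls at about 24 mm, measured just after I released it. It was still standing in the last picture.
- **Magazine:** The remaining stack is in place and has dropped one plate.
- **Other things:** The tag, loupe, tape and tweezers look unmoved in the last picture; I did not measure their shift.

**Disagreement:** Compared with the wrist camera, the top camera reads about 2–3 mm too far in x. The scene camera reads 4–6 mm nearer than the top. I corrected the placing using the wrist camera.

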